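# Close down the calligraphy desk

### The job

The lesson is over: first switch off the ink grinder by turning its knob clockwise until it clicks over to the other mark. Then put away every ink stick on the desk by colour, the flat black ones in the wooden tray and the slim vermilion ones in the round porcelain dish, and stand the fallen ink bottle upright on its wooden coaster. Leave everything else on the desk where it is.

Things in the scene. Friction and masses are not known exactly. Their poses are not given: they have to be found in the camera images.
- grinder: electric ink grinder at the right side of the desk: white case 200 x 320 mm, top 72 mm above the desk, with a black stone bowl (top at 110 mm), a post with a stick clamp (to 242 mm) at its -y end and, on an aluminium panel at its +y end (nearest the middle of the desk), the switch knob. Fixed. Origin: centre of the underside; its x and y axes run along the 200 and 320 mm sides
- switch (a joint): the grinder's rotary switch, rad, growing clockwise seen from above, 0 to 1.4. A spring detent gives it two resting places: about 0.1 (on, as found) and about 1.3 (off), with a mark on the panel at each. Up to 0.7 it springs back to on, past 0.7 it snaps on to off by itself; it takes about 0.1 N m at most
- switch_grip (a point): the point to grip on the switch knob, on its axis, 110 mm above the desk (7 mm under the top of the knob). The grip is an upright black bar 42 mm long, 14 mm wide and 32 mm tall (on a 44 mm disc whose top is 87 mm above the desk); the bar runs along this point's x axis, which turns with the knob; a white line on its top marks the -x end
- stick_tray: open tray of dark wood for the black sticks, 170 (x) x 124 (y) x 30 mm high, walls and floor 8 mm thick (inside 154 x 108 mm). Fixed; it and the dish may have changed places. Origin: centre of the underside
- dish: round white porcelain dish for the vermilion sticks, 172 mm across the rim, 24 mm high, flat inner floor 130 mm across and 6 mm above the desk, wall flaring outward to the rim. Fixed. Origin: centre of the underside
- coaster: round wooden coaster, 100 mm across, 8 mm high, fixed, at the left of the desk. Origin: centre of the underside
- ink_bottle: square closed ink bottle of dark glass with a paper label and a black round cap, about 130 g, found lying on one of its flat sides, cap end to the robot's left. Body 42 x 42 x 54 mm, then neck and cap (31 mm across) up to 80 mm. Origin: centre of its base; its z axis runs from the base to the cap, x and y are square to its sides
- black1: black ink stick, a flat bar 80 (x) x 24 (y) x 11 (z) mm, 32 g, with a gilt panel on its top; may be absent. Origin: centre of the underside (as found)
- black2: black ink stick, a flat bar 80 (x) x 24 (y) x 11 (z) mm, 32 g, with a gilt panel on its top; may be absent. Origin: centre of the underside (as found)
- black3: black ink stick, a flat bar 80 (x) x 24 (y) x 11 (z) mm, 32 g, with a gilt panel on its top; may be absent. Origin: centre of the underside (as found)
- red1: vermilion ink stick, slim and square, 60 (x) x 14 (y) x 14 (z) mm, 22 g, with a small gilt mark on its top; may be absent. Origin: centre of the underside (as found)
- red2: vermilion ink stick, slim and square, 60 (x) x 14 (y) x 14 (z) mm, 22 g, with a small gilt mark on its top; may be absent. Origin: centre of the underside (as found)
- red3: vermilion ink stick, slim and square, 60 (x) x 14 (y) x 14 (z) mm, 22 g, with a small gilt mark on its top; may be absent. Origin: centre of the underside (as found)
- paste_box: round blue and white porcelain box of seal paste, 64 mm across, 29 mm high, loose, among the sticks; to be left alone. Origin: centre of the underside
- seal_stone: blank seal stone standing upright, 24 x 24 x 45 mm, loose, among the sticks; to be left alone. Origin: centre of the underside
- paperweight: dark wooden paperweight, bar 120 (x) x 22 (y) x 16 mm, loose, at the left; to be left alone. Origin: centre of the underside
- teacup: small ochre tea bowl, 72 mm across, 36 mm high, loose, near the robot; to be left alone. Origin: centre of the underside
Not all that is in view belongs to the job. Leave any pink, purple or yellow look-alike of the red2 alone.

How it is judged:
By the outcome, as a careful person would: the job done as asked, in the order asked, and still so for the second after the job is handed in, with the robot touching nothing.
Of black1, black2, black3, red1, red2, red3 only 4 to 6 are there at a start; the rules pass over those that are not, and their reading is None.
At some moment in a run one of black1, black2, black3, red1, red2, red3 may be knocked a few centimetres aside while the robot is not near it.
Once in a run the grip may slacken for a moment while it holds something.
It also fails if it takes over 210 s, if anything falls off the work surface, if the arm or the gripper's body presses on something with over 40 N, if the wrist force passes 120 N, or if a joint passes its speed limit or range.

### The arm

A 6-joint arm with a two-finger parallel gripper is mounted at the origin on the work surface. World frame = base frame: x ahead of the robot, y to its left, z up, the work surface at z = 0. Lengths are in m, angles in rad, forces in N, time in s.
With the tool pointing down it reaches from about 0.25 to 0.775 m from the base axis. Payload 4 kg.
Tool frame: the origin (TCP) lies midway between the tips of the shut fingers; the grasp point (between the pads) lies 19 mm behind it; z points along the fingers, y is the line along which they close (so a half turn about z gives the same grasp; the last joint's range is limited). The gripper opens to 85 mm and grips with 20 to 120 N. Pads are 22 mm wide; open, the fingers measure 114 mm over their backs; the gripper's body (76 mm by 85 mm) begins 54 mm behind the grasp point. The pads swing forward as they close: fully open they stand 13 mm farther back than shut.
Start: joints at [-1.302, 0.087, 1.371, -0, 1.684, -0.103], TCP at [0.2, -0.512, 0.231] pointing down, gripper open.
Joint ranges: [-3.1, 3.1], [-0.76, 2.03], [0.27, 2.55], [-1.08, 4.22], [0.17, 2.65], [-2.57, 2.57]. Speed limits (rad/s): [2.79, 2.79, 3.14, 3.14, 3.14, 3.14].

### API

Orientations are given as [roll, pitch, yaw] about the fixed x, y, z axes, in that order (R = Rz(yaw) Ry(pitch) Rx(roll)).
In Python, from rig import read_state, grab_frame, calibration, sign_off gives the robot as it stands. The module is installed in compiled form; this text tells all that it offers.
- The arm moves only by the tool play_rows, never from a script. Its argument "motion" is a list of rows, each a list of 5 numbers: the closure, from 0 (fully open) to 1 (shut), then the shift along the tool's x, y, z normalised to -1 to 1, where 1 is 10 cm, then the turn about the tool's z normalised to -1 to 1, where 1 is 60 degrees. In form: [[grip, dx, dy, dz, turn], ...]. A call has 1 to 10 rows; each row is the pose to reach, as a shift and turn from the pose commanded when the call began, along the tool's axes at that moment; what a row does not reach only later rows make up. A row lasts 1/10 s, in which the tool goes at most 50 mm and 8.59 degrees, less where a joint would pass 70% of its speed; a pose out of reach is approached as far as the arm can. A call with a number of a shift or a turn outside -1 to 1 is refused whole. A call with a gripper value outside its range is refused whole. The fingers move at their own pace and stop on an object; "grip_force" is the grip in N (left out, the last holds). Time passes only in rows, so rows that repeat a pose let the fingers close. It gives the time, the measured TCP pose, the force, the opening and the grip force at its end, in the units of the state.
- read_state(): the state, without advancing time (a new reading comes with each control period).
- grab_frame(name): name is "scene" or "top" or "wrist"; returns (picture, depth): 420x560x3 uint8, blue, green, red; 420x560 float32, m along the optical axis (not along the pixel's ray), 0 where there is no reading.
- calibration(name): a dict with "fx", "fy", "cx", "cy" (pixels), "world_from_camera" (4x4, takes a point from camera to world coordinates); the wrist camera has in their place "tool_from_camera" (4x4, takes a point from camera to tool coordinates, whose origin is the TCP and whose axes are the flange's). Camera axes: x right, y down, z forward; pixel columns grow to the right and rows downward; lengths in m; the calibration is good to about 2 mm. A picture is of the moment at which its call begins: read the wrist's pose just before it. calibration takes no time and is no camera call.
- sign_off(): hands the job in; it is judged then, once.
The state is a dict: "t": time; "joints": joint angles; "qvel": joint speeds; "effort": joint torques, N m; "position": TCP position; "tcp_rot": TCP orientation; "wrist_force": force on the tool from outside, world axes, zero at the start; "moment": the same for the moment, N m; "width": finger opening in m; "grasp_force": force on a finger pad.
Only numpy, scipy, OpenCV 4.12 (cv2) and the standard library are available. Lean on these libraries where they do the work, as an engineer would, in place of code of your own. Each camera call takes 0.05 s, during which the arm holds its last target. There are 200 camera calls.

## Working session

There is one attempt and no reset: what is moved stays moved. The work goes in short steps, Python scripts to look and compute and a tool call to move; the robot and the scene stay as the last step left them, time stands still between calls to the robot, and variables do not carry over. Pictures are saved under pics/ and viewed, at most 17 in all, crops included, and the job is handed in when it is done.

Besides the shell and the picture viewer there is one more tool, called after ">>>" as name(argument=value, ...), one argument or row to a line, values as JSON. play_rows: Moves the arm, as the interface text tells. Its arguments: {"type":"object","properties":{"motion":{"type":"array"},"grip_force":{"type":"number"}},"required":["motion"]}

```bash
mkdir -p pics; cat > h.py <<'E'
import numpy as np, cv2
from rig import *
from scipy.spatial.transform import Rotation as R
def look(n,f=None):
    s=read_state(); im,d=grab_frame(n); c=calibration(n)
    if n=='wrist':
        T=np.eye(4);T[:3,:3]=R.from_euler('xyz',s['tcp_rot']).as_matrix();T[:3,3]=s['position'];M=T@c['tool_from_camera']
    else: M=c['world_from_camera']
    np.savez('%s.npz'%n,im=im,d=d,M=M,K=[c[k] for k in('fx','fy','cx','cy')])
    if f: cv2.imwrite('pics/'+f,im)
    return im,d
def px(n,u,v,z=None):
    q=np.load('%s.npz'%n);fx,fy,cx,cy=q['K'];M=q['M']
    r=np.array([(u-cx)/fx,(v-cy)/fy,1.])
    if z is None: k=q['d'][int(round(v)),int(round(u))]
    else: k=(z-M[2,3])/(M[:3,:3]@r)[2]
    return (M@np.r_[r*k,1])[:3]
E
python3 -c "
from h import *
look('top','top.png');look('scene','scene.png');print(read_state())
for n in('top','scene','wrist'):print(calibration(n))"
```

```text
{'t': 0.1, 'joints': array([-1.30210609e+00,  8.79126195e-02,  1.37213973e+00,  7.34577923e-06,
        1.68360305e+00, -1.03122898e-01]), 'qvel': array([-5.58466578e-04, -9.64116569e-04, -2.85750393e-03,  5.49737763e-04,
       -1.93327182e-05,  6.34703871e-04]), 'effort': array([ 3.88238230e-03, -3.53010678e+01, -3.14220321e+01, -4.14360113e-05,
        7.88324542e-03, -2.16842830e-05]), 'position': array([ 0.19968189, -0.51198021,  0.23022037]), 'tcp_rot': array([-3.13954161e+00, -2.19601962e-04,  3.71813726e-01]), 'wrist_force': array([-0.68963044, -0.73164725, -0.65707567]), 'moment': array([ 0.00711624,  0.01641177, -0.01126065]), 'grasp_force': 0.0, 'width': 0.08525258608373829}
{'fx': 387.5170181008701, 'fy': 387.5170181008701, 'cx': 282.7285668284707, 'cy': 210.9684576349696, 'world_from_camera': array([[ 0.09793285, -0.97522391,  0.19836202,  0.2374039 ],
       [-0.99518378, -0.09682601,  0.01529596, -0.01653081],
       [ 0.00428962, -0.19890464, -0.98000946,  1.14399504],
       [ 0.        ,  0.        ,  0.        ,  1.        ]])}
{'fx': 453.9288166070811, 'fy': 453.9288166070811, 'cx': 279.909173278288, 'cy': 206.32884751091296, 'world_from_camera': array([[-0.76213387,  0.40362513, -0.50620027,  1.07833603],
       [ 0.64733388,  0.46236656, -0.60595051,  0.75824571],
       [-0.01052677, -0.78949599, -0.61366543,  0.87559637],
       [ 0.        ,  0.        ,  0.        ,  1.        ]])}
{'fx': 354.08636108868455, 'fy': 354.08636108868455, 'cx': 279.23526445392037, 'cy': 213.93722102653518, 'tool_from_camera': array([[-7.71002911e-04, -9.46466695e-01, -3.22800559e-01,
         8.20411235e-02],
       [ 9.99999366e-01, -4.64816469e-04, -1.02561506e-03,
         5.48344982e-04],
       [ 8.20667479e-04, -3.22801145e-01,  9.46466453e-01,
        -1.41780769e-01],
       [ 0.00000000e+00,  0.00000000e+00,  0.00000000e+00,
         1.00000000e+00]])}
```

```bash
python3 -c "
import cv2
a=cv2.imread('pics/top.png');cv2.imwrite('pics/top2.png',cv2.resize(a,(800,600),interpolation=cv2.INTER_CUBIC))"
```

```text
(no output)
```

View pics/top2.png

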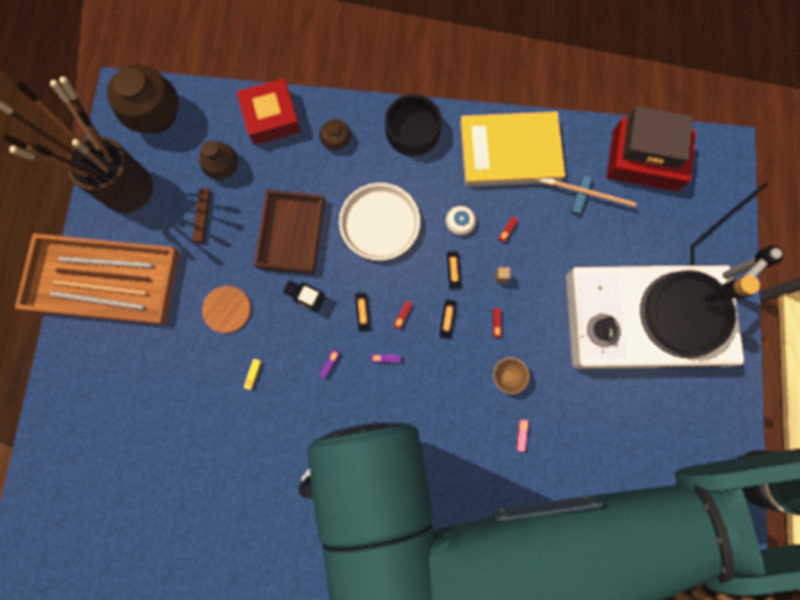

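View pics/scene.png

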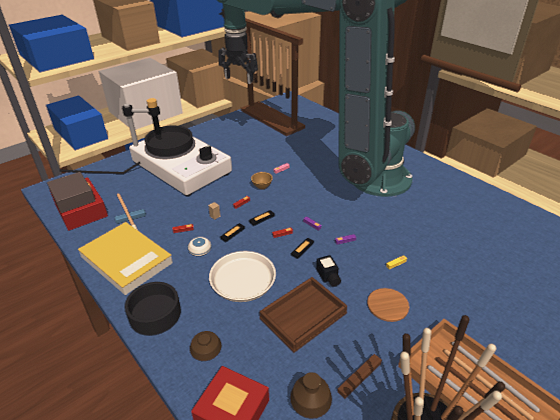

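The top view (in 800x600 pixels) shows six sticks to put away:
- Vermilion sticks at (508,230), (403,315) and (497,322).
- Black sticks with gilt panels at (454,270), (362,311) and (448,318).

The look-alikes are purple at (330,364) and (387,358), yellow at (252,374) and pink at (522,435). I leave those alone.

The other targets are the tray at (290,232), dish (380,222), coaster (226,309), bottle (305,295) and knob (604,330).

```bash
cat >> h.py <<'E'
def wrap(a,p=np.pi): return (a+p/2)%p-p/2
def go(x,y,z,yaw=None):
    "shift in tool axes, cm, and turn deg from the present pose"
    s=read_state();Rm=R.from_euler('xyz',s['tcp_rot']).as_matrix();p=s['position']
    t=0 if yaw is None else -np.degrees(wrap(yaw-s['tcp_rot'][2]))
    print('tool shift/10cm',np.round(Rm.T@(np.array([x,y,z])-p)*10,3),'turn/60 %.3f'%(t/60),'pos',np.round(p,4),'rpy',np.round(s['tcp_rot'],3),'j6 %.2f'%s['joints'][5],'w %.3f'%s['width'],'t %.1f'%s['t'])
E
python3 - <<'E'
from h import *
k=.7
for n,u,v,z in [('red_a',508,230,.014),('red_b',403,315,.014),('red_c',497,322,.014),('blk_a',454,270,.011),('blk_b',362,311,.011),('blk_c',448,318,.011),('tray',290,232,.02),('dish',380,222,.02),('coaster',226,309,.008),('bottle',305,295,.03),('knob',604,330,.117),('seal',504,274,.04),('paste',461,221,.029),('cup',511,376,.036)]:
    print(n,np.round(px('top',u*k,v*k,z),3))
im=cv2.imread('pics/top.png')
c=cv2.resize(im[190:270,160:370],None,fx=3.8,fy=3.8,interpolation=cv2.INTER_CUBIC);cv2.imwrite('pics/c1.png',c)
im=cv2.imread('pics/scene.png')
c=cv2.resize(im[120:200,120:240],None,fx=6,fy=6,interpolation=cv2.INTER_CUBIC);cv2.imwrite('pics/c2.png',c)
E
```

```text
red_a [ 0.643 -0.205  0.014]
red_b [0.437 0.    0.014]
red_c [ 0.442 -0.195  0.014]
blk_a [ 0.545 -0.098  0.011]
blk_b [0.438 0.086 0.011]
blk_c [ 0.441 -0.093  0.011]
tray [0.591 0.256 0.02 ]
dish [0.632 0.069 0.02 ]
coaster [0.415 0.369 0.008]
bottle [0.456 0.205 0.03 ]
knob [ 0.428 -0.379  0.117]
seal [ 0.538 -0.199  0.04 ]
paste [ 0.648 -0.102  0.029]
cup [ 0.332 -0.226  0.036]
```

View pics/c2.png

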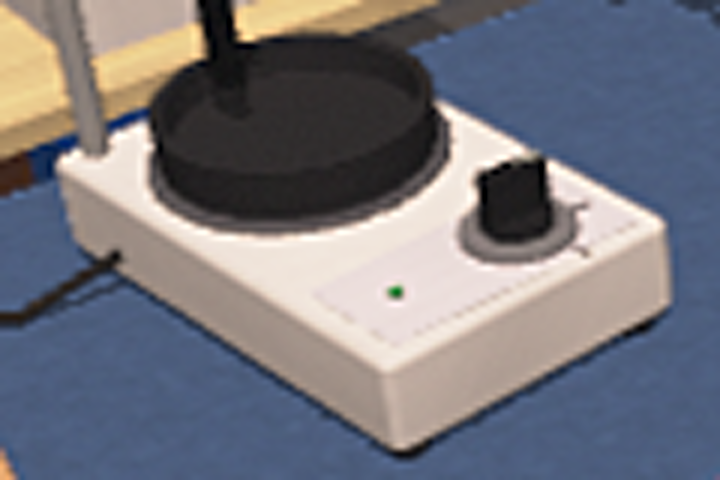

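The crop shows the knob at the front corner of the grinder and its two marks. I go above it and look with the wrist camera.

>>> play_rows(
  motion=[
    [0, 0.5, 0, -0.2, 0],
    [0, 0.9, -0.2, -0.2, 0],
    [0, 0.9, -0.2, -0.2, 0],
  ],
)

```text
t: 0.4
position: [0.28, -0.4581, 0.252]
tcp_rot: [3.142, -0.003, 0.378]
wrist_force: [0.2, -0.4, 0.2]
width: 0.0857
grasp_force: 0.0
```

>>> play_rows(
  motion=[
    [0, 0.5, -0.1, 0, 0],
    [0, 0.9, -0.2, 0, 0],
    [0, 0.9, -0.2, 0, 0],
  ],
)

```text
t: 0.7
position: [0.3559, -0.4071, 0.2506]
tcp_rot: [-3.14, -0.002, 0.378]
wrist_force: [-0.3, -0.0, -0.6]
width: 0.0853
grasp_force: 0.0
```

>>> play_rows(
  motion=[
    [0, 0.5, 0, 0, 0.1],
    [0, 0.8, 0, 0, 0.2],
    [0, 0.8, 0, 0, 0.3],
    [0, 0.8, 0, 0, 0.35],
    [0, 0.8, 0, 0, 0.35],
  ],
)

```text
t: 1.2
position: [0.4269, -0.3812, 0.2505]
tcp_rot: [-3.141, 0.002, 0.005]
wrist_force: [-0.5, -0.2, -0.4]
width: 0.085
grasp_force: 0.0
```

```bash
python3 - <<'E'
from h import *
look('wrist','w1.png');go(.428,-.379,.25,0)
E
```

```text
tool shift/10cm [ 0.012 -0.023  0.006] turn/60 0.005 pos [ 0.4268 -0.3813  0.2506] rpy [-3.141e+00  1.000e-03  6.000e-03] j6 0.74 w 0.085 t 1.2
```

View pics/w1.png

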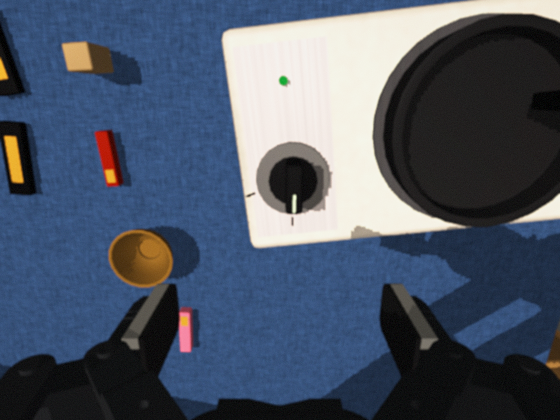

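```bash
python3 - <<'E'
from h import *
im=cv2.imread('pics/w1.png')
cv2.imwrite('pics/c3.png',cv2.resize(cv2.convertScaleAbs(im[130:240,235:355],alpha=2.5),None,fx=5,fy=5,interpolation=cv2.INTER_CUBIC))
print(px('wrist',293,180,.087))
E
```

```text
[ 0.43642296 -0.39385342  0.087     ]
```

View pics/c3.png

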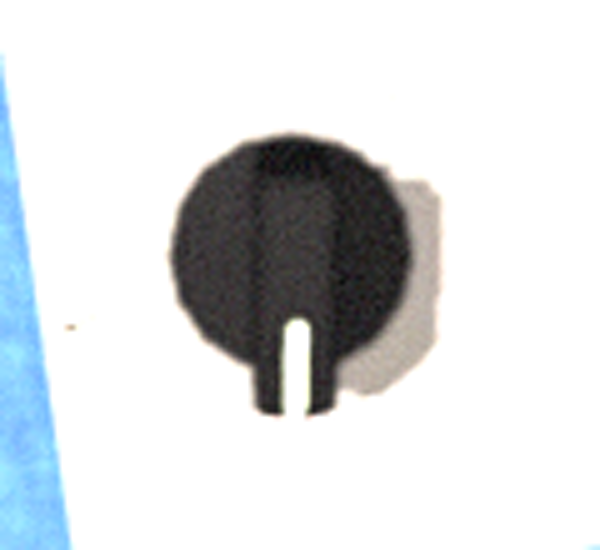

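```bash
python3 - <<'E'
from h import *
print(px('wrist',293.2,181,.087),px('wrist',294.4,189.6,.117))
p=(px('wrist',293.2,181,.087)+px('wrist',294.4,189.6,.117))/2
go(p[0],p[1],.10,0)
E
```

```text
[ 0.43552025 -0.3940453   0.087     ] [ 0.43571979 -0.39393039  0.117     ]
tool shift/10cm [0.089 0.128 1.506] turn/60 0.005 pos [ 0.4268 -0.3813  0.2506] rpy [-3.141e+00  1.000e-03  6.000e-03] j6 0.74 w 0.085 t 1.2
```

>>> play_rows(
  motion=[
    [0.5, 0.09, 0.13, 0.4, 0],
    [0.5, 0.09, 0.13, 0.8, 0],
    [0.5, 0.09, 0.13, 0.8, 0],
  ],
)

```text
t: 1.55
position: [0.4328, -0.391, 0.163]
tcp_rot: [-3.13, 0.011, 0.005]
wrist_force: [-0.1, 1.1, -0.8]
width: 0.0443
grasp_force: 0.0
```

>>> play_rows(
  motion=[
    [0.5, 0, 0, 0.4, 0],
    [0.5, 0, 0, 0.77, 0],
    [0.5, 0, 0, 0.77, 0],
    [1, 0, 0, 0.77, 0],
    [1, 0, 0, 0.77, 0],
    [1, 0, 0, 0.77, 0],
    [1, 0, 0, 0.77, 0],
    [1, 0, 0, 0.77, 0],
  ],
  grip_force=25,
)

```text
t: 2.35
position: [0.4377, -0.3932, 0.0982]
tcp_rot: [3.141, -0.003, 0.006]
wrist_force: [-1.3, 4.9, 3.4]
width: 0.0135
grasp_force: 27.2
```

```bash
python3 -c "
from h import *
go(.4356,-.394,.093,0);print(read_state()['wrist_force'])"
```

```text
tool shift/10cm [-0.021  0.008  0.052] turn/60 0.006 pos [ 0.4377 -0.3932  0.0982] rpy [ 3.141e+00 -3.000e-03  6.000e-03] j6 0.74 w 0.014 t 2.4
[-1.3365176   4.86328159  3.41979531]
```

>>> play_rows(
  motion=[
    [1, 0, 0, 0, 0.12],
    [1, 0, 0, 0, 0.24],
    [1, 0, 0, 0, 0.36],
    [1, 0, 0, 0, 0.48],
    [1, 0, 0, 0, 0.6],
    [1, 0, 0, 0, 0.7],
    [1, 0, 0, 0, 0.7],
  ],
)

```text
t: 3.05
position: [0.4372, -0.3945, 0.0981]
tcp_rot: [3.141, -0.004, -0.727]
wrist_force: [-3.3, 2.1, 5.7]
width: 0.0132
grasp_force: 27.6
```

>>> play_rows(
  motion=[
    [1, 0, 0, 0, 0.12],
    [1, 0, 0, 0, 0.24],
    [1, 0, 0, 0, 0.36],
    [1, 0, 0, 0, 0.46],
    [1, 0, 0, 0, 0.46],
    [1, 0, 0, 0, 0.46],
    [0.5, 0, 0, 0, 0.46],
    [0.5, 0, 0, 0, 0.46],
    [0.5, 0, 0, 0, 0.46],
    [0.5, 0, 0, 0, 0.46],
  ],
)

```text
t: 4.05
position: [0.4368, -0.3938, 0.0944]
tcp_rot: [-3.141, -0.0, -1.209]
wrist_force: [0.3, -0.5, -0.5]
width: 0.0426
grasp_force: 0.0
```

>>> play_rows(
  motion=[
    [0.5, 0, 0, -0.4, 0],
    [0.3, 0, 0, -0.9, 0],
    [0, 0, 0, -0.9, -0.1],
    [0, 0, 0, -0.9, -0.1],
  ],
)

```text
t: 4.45
position: [0.4374, -0.3944, 0.1867]
tcp_rot: [-3.14, -0.004, -1.104]
wrist_force: [-0.7, 0.5, 0.0]
width: 0.0833
grasp_force: 0.0
```

>>> play_rows(
  motion=[
    [0, 0, 0, -0.5, -0.14],
    [0, 0, 0, -0.7, -0.28],
    [0, 0, 0, -0.7, -0.42],
    [0, 0, 0, -0.7, -0.56],
    [0, 0, 0, -0.7, -0.7],
    [0, 0, 0, -0.7, -0.84],
    [0, 0, 0, -0.7, -1.0],
    [0, 0, 0, -0.7, -1.0],
  ],
)

```text
t: 5.25
position: [0.4361, -0.3931, 0.2519]
tcp_rot: [-3.139, 0.003, -0.059]
wrist_force: [0.3, -0.7, -0.2]
width: 0.0855
grasp_force: 0.0
```

```bash
python3 - <<'E'
from h import *
im,d=look('wrist')
cv2.imwrite('pics/c4.png',cv2.resize(cv2.convertScaleAbs(im[100:260,220:380],alpha=1.3),None,fx=3,fy=3,interpolation=cv2.INTER_CUBIC))
go(.49,-.1,.25,0)
E
```

```text
tool shift/10cm [ 0.361 -2.959  0.029] turn/60 -0.057 pos [ 0.4362 -0.3932  0.2523] rpy [-3.139e+00  3.000e-03 -6.000e-02] j6 0.80 w 0.085 t 5.3
```

View pics/c4.png

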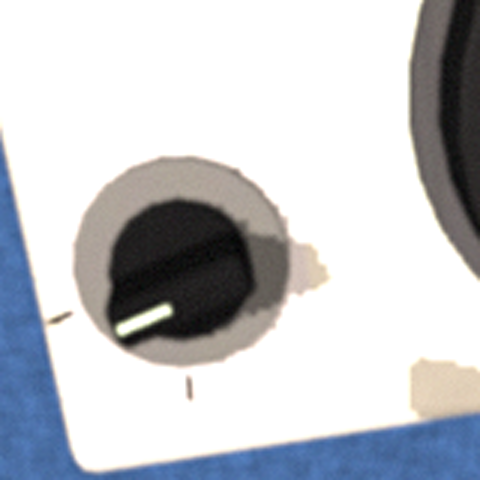

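The knob's white line now points at the other mark, so the grinder is off. Next I go over the sticks.

>>> play_rows(
  motion=[
    [0, 0.1, -0.5, -0.2, 0],
    [0, 0.1, -1, -0.2, 0],
    [0, 0.1, -1, -0.2, 0],
  ],
)

```text
t: 5.6
position: [0.453, -0.2901, 0.2751]
tcp_rot: [-3.14, -0.001, -0.056]
wrist_force: [0.1, -1.1, 0.4]
width: 0.0856
grasp_force: 0.0
```

>>> play_rows(
  motion=[
    [0, 0.1, -0.5, -0.2, 0],
    [0, 0.1, -1, -0.2, 0],
    [0, 0.1, -1, -0.2, 0],
  ],
)

```text
t: 5.9
position: [0.4686, -0.1912, 0.2951]
tcp_rot: [-3.14, -0.001, -0.055]
wrist_force: [-1.3, -0.7, 0.2]
width: 0.0852
grasp_force: 0.0
```

>>> play_rows(
  motion=[
    [0, 0.1, -0.5, 0, 0],
    [0, 0.1, -1, 0, -0.06],
    [0, 0.1, -1, 0, -0.06],
    [0, 0.1, -1, 0, -0.06],
  ],
)

```text
t: 6.3
position: [0.4838, -0.0957, 0.2936]
tcp_rot: [3.141, 0.001, 0.005]
wrist_force: [-0.3, -0.2, -0.8]
width: 0.0856
grasp_force: 0.0
```

```bash
cat >> h.py <<'E'
def det(n='wrist',show=True):
    "sticks seen: colour, centre, yaw of long axis, size"
    q=np.load('%s.npz'%n);im,d,M=q['im'],q['d'],q['M'];fx,fy,cx,cy=q['K']
    v,u=np.indices(d.shape);P=np.stack([(u-cx)/fx*d,(v-cy)/fy*d,d],-1)@M[:3,:3].T+M[:3,3]
    hsv=cv2.cvtColor(im,cv2.COLOR_BGR2HSV).astype(int);h,s,vv=[hsv[...,i] for i in range(3)]
    z=P[...,2];low=(d>0)&(z<.05)&(z>-.01)
    red=((h<8)|(h>174))&(s>190)&(vv>70)
    gilt=(h>12)&(h<28)&(s>150)&(vv>120)
    dark=(vv<45)&(z>.005)
    out=[]
    for name,m in(('red',red|gilt),('black',dark|gilt)):
        c=red if name=='red' else dark
        k,lab=cv2.connectedComponents((m&low).astype(np.uint8))
        for i in range(1,k):
            w=(lab==i)
            if w.sum()<80 or (w&c).sum()<.4*w.sum(): continue
            if name=='black' and (w&gilt).sum()<.12*w.sum(): continue
            zt=.014 if name=='red' else .011
            us,vs=u[w],v[w];r=np.stack([(us-cx)/fx,(vs-cy)/fy,np.ones(len(us))],1)@M[:3,:3].T
            X=(M[:3,3]+r*((zt-M[2,3])/r[:,2])[:,None])[:,:2]
            (c0,(a,b),_)=cv2.minAreaRect((X*1000).astype(np.float32)); 
            box=X-X.mean(0);yaw=np.arctan2(*np.linalg.svd(box,full_matrices=False)[2][0][::-1])
            t=(name,np.round(np.array(c0)/1000,4),round(float(wrap(yaw)),3),round(max(a,b)),round(min(a,b)),round(float(np.median(z[w])),3))
            out.append(t)
            if show: print(*t)
    return out
E
python3 - <<'E'
from h import *
look('wrist','w2.png');det();print();det('top');go(.44,0,.2,0)
E
```

```text
red [ 0.6397 -0.2024] -0.495 47 14 0.013
red [ 0.442 -0.195] 0.065 59 14 0.013
red [ 0.439  -0.0012] -0.363 60 13 0.013
black [ 0.5456 -0.098 ] 0.155 78 23 0.01
black [0.4383 0.0822] 0.215 78 25 0.01
black [ 0.4408 -0.0944] -0.071 78 23 0.01

red [0.8408 0.3333] -1.196 108 39 0.048
red [ 0.8484 -0.4255] -0.103 119 9 0.037
tool shift/10cm [-0.433 -0.969  0.936] turn/60 0.003 pos [ 0.4837 -0.0966  0.2936] rpy [3.141e+00 1.000e-03 3.000e-03] j6 1.26 w 0.085 t 6.3
```

View pics/w2.png

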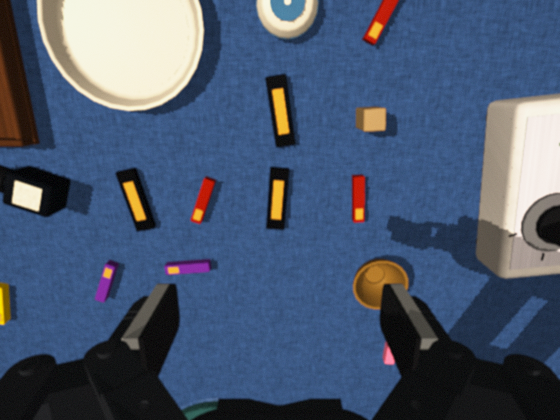

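Six sticks are seen (red at (385,18), (203,200), (359,198); black at (281,110), (135,199), (278,198)), and the detector agrees with the top view. Next I measure the tray, dish and coaster from the top camera.

```bash
python3 - <<'E'
from h import *
q=np.load('top.npz');d,M,im=q['d'],q['M'],q['im'];fx,fy,cx,cy=q['K']
v,u=np.indices(d.shape);P=(np.stack([(u-cx)/fx*d,(v-cy)/fy*d,d],-1)@M[:3,:3].T+M[:3,3])
for n,c,r,lo,hi in(('tray',(.591,.256),.115,.024,.04),('dish',(.632,.069),.1,.016,.035),('coaster',(.415,.369),.07,.0045,.02),('bottle',(.456,.205),.07,.006,.06),('bottlebody',(.456,.205),.07,.036,.06)):
    m=(np.hypot(P[...,0]-c[0],P[...,1]-c[1])<r)&(P[...,2]>lo)&(P[...,2]<hi)
    X=P[m]; print(n,m.sum(),cv2.minAreaRect((X[:,:2]*1000).astype(np.float32)),cv2.minEnclosingCircle((X[:,:2]*1000).astype(np.float32)),np.round(np.percentile(X[:,2],[5,50,95]),3))
go(.439,-.001,.10,-.363)
E
```

```text
tray 561 ((578.7608642578125, 232.3203125), (179.19508361816406, 202.90780639648438), 89.90471649169922) ((588.4454345703125, 251.38291931152344), 111.63037109375) [0.025 0.03  0.034]
dish 464 ((635.5989990234375, 70.62020111083984), (167.8680877685547, 167.62051391601562), 5.624627590179443) ((635.7003173828125, 70.8277816772461), 86.092041015625) [0.017 0.023 0.028]
coaster 901 ((412.72186279296875, 371.255615234375), (124.4273681640625, 124.75481414794922), 33.51306915283203) ((415.50885009765625, 372.1003112792969), 68.5506591796875) [0.005 0.009 0.012]
bottle 493 ((474.0234375, 207.59512329101562), (113.22731018066406, 103.81483459472656), 85.63471221923828) ((465.7268371582031, 207.31886291503906), 61.007320404052734) [0.01  0.04  0.045]
bottlebody 287 ((459.1726379394531, 209.47625732421875), (79.2981948852539, 41.7615966796875), 70.67328643798828) ((459.1186218261719, 208.21450805664062), 40.999385833740234) [0.037 0.042 0.046]
tool shift/10cm [-0.442 -0.96   1.936] turn/60 0.350 pos [ 0.4837 -0.0966  0.2936] rpy [3.141e+00 1.000e-03 3.000e-03] j6 1.26 w 0.085 t 6.3
```

>>> play_rows(
  motion=[
    [0.4, -0.2, -0.4, 0.3, 0.12],
    [0.4, -0.44, -0.8, 0.7, 0.24],
    [0.4, -0.44, -0.96, 1, 0.35],
    [0.4, -0.44, -0.96, 1, 0.35],
  ],
)

```text
t: 6.75
position: [0.4327, 0.001, 0.1851]
tcp_rot: [3.138, 0.018, -0.363]
wrist_force: [0.0, 0.1, -1.7]
width: 0.0513
grasp_force: 0.0
```

>>> play_rows(
  motion=[
    [0.4, 0, 0, 0.5, 0],
    [0.4, 0, 0, 0.9, 0],
    [0.4, 0, 0, 0.9, 0],
    [0.4, 0, 0, 0.9, 0],
  ],
)

```text
t: 7.15
position: [0.4403, -0.0017, 0.1055]
tcp_rot: [3.141, -0.001, -0.363]
wrist_force: [0.2, -1.0, 1.4]
width: 0.0512
grasp_force: 0.0
```

```bash
python3 - <<'E'
from h import *
look('wrist');det();go(.439,-.0012,.005,-.363)
E
```

```text
red [ 0.4429 -0.1847] -0.018 60 18 0.011
red [ 0.4387 -0.0007] -0.36 60 13 0.013
black [ 0.5305 -0.099 ] 0.291 49 25 0.01
black [ 0.4404 -0.0929] -0.069 80 25 0.01
black [0.4439 0.0833] 0.208 67 26 0.01
tool shift/10cm [-0.029  0.005  1.02 ] turn/60 -0.000 pos [ 0.4415 -0.0016  0.107 ] rpy [-3.141 -0.004 -0.363] j6 1.80 w 0.051 t 7.2
```

>>> play_rows(
  motion=[
    [0.4, -0.02, 0, 0.4, 0],
    [0.4, -0.02, 0, 0.8, 0],
    [0.4, -0.02, 0, 1.0, 0],
    [0.4, -0.02, 0, 1.0, 0],
    [1, -0.02, 0, 1.0, 0],
    [1, -0.02, 0, 1.0, 0],
    [1, -0.02, 0, 1.0, 0],
    [1, -0.02, 0, 1.0, 0],
    [1, -0.02, 0, 1.0, 0],
  ],
  grip_force=40,
)

```text
t: 8.1
position: [0.4401, 0.0001, 0.0073]
tcp_rot: [-3.14, -0.006, -0.361]
wrist_force: [-0.0, -0.4, 6.8]
width: 0.0128
grasp_force: 41.0
```

>>> play_rows(
  motion=[
    [1, 0, 0, -0.3, 0],
    [1, 0, 0, -0.8, 0],
    [1, 0, 0, -1, -0.1],
    [1, 0, 0, -1, -0.24],
    [1, 0, 0, -1, -0.35],
    [1, 0, 0, -1, -0.35],
    [1, 0, 0, -1, -0.35],
  ],
)

```text
t: 8.8
position: [0.4375, 0.0006, 0.1048]
tcp_rot: [3.141, -0.001, 0.003]
wrist_force: [-0.5, -0.4, 0.0]
width: 0.0123
grasp_force: 40.3
```

```bash
python3 - <<'E'
from h import *
print(read_state()['grasp_force']);go(.6355,.1005,.015,0)
E
```

```text
40.260586738586426
tool shift/10cm [ 1.982 -0.994  0.899] turn/60 0.003 pos [0.4375 0.0006 0.1048] rpy [ 3.141e+00 -1.000e-03  3.000e-03] j6 1.44 w 0.012 t 8.8
```

>>> play_rows(
  motion=[
    [1, 0.5, -0.25, 0, 0],
    [1, 0.99, -0.5, 0, 0],
    [1, 0.99, -0.5, 0, 0],
  ],
)

```text
t: 9.1
position: [0.5392, 0.0529, 0.1035]
tcp_rot: [-3.141, -0.001, 0.005]
wrist_force: [-0.1, -0.1, -1.0]
width: 0.0127
grasp_force: 40.3
```

>>> play_rows(
  motion=[
    [1, 0.5, -0.25, 0, 0],
    [1, 0.99, -0.5, 0, 0],
    [1, 0.99, -0.5, 0.3, 0],
    [1, 0.99, -0.5, 0.6, 0],
    [1, 0.99, -0.5, 0.9, 0],
    [1, 0.99, -0.5, 0.9, 0],
    [0.7, 0.99, -0.5, 0.9, 0],
    [0.7, 0.99, -0.5, 0.9, 0],
    [0.7, 0.99, -0.5, 0.9, 0],
  ],
)

```text
t: 10.0
position: [0.6353, 0.1015, 0.0156]
tcp_rot: [3.142, -0.002, 0.005]
wrist_force: [0.0, 0.9, -0.2]
width: 0.0255
grasp_force: 0.0
```

>>> play_rows(
  motion=[
    [0.7, 0, 0, -0.5, 0],
    [0.4, 0, 0, -1, 0],
    [0.4, 0, 0, -1, 0],
  ],
)

```text
t: 10.3
position: [0.6402, 0.102, 0.1257]
tcp_rot: [-3.14, -0.019, 0.005]
wrist_force: [0.3, 0.2, 1.1]
width: 0.0511
grasp_force: 0.0
```

>>> play_rows(
  motion=[
    [0.4, -0.2, 0.5, -0.5, 0],
    [0.4, -0.5, 1, -0.6, 0],
    [0.4, -0.5, 1, -0.6, 0],
  ],
)

```text
t: 10.6
position: [0.5853, -0.0009, 0.1777]
tcp_rot: [3.14, -0.005, 0.004]
wrist_force: [0.3, 1.5, 0.2]
width: 0.0513
grasp_force: 0.0
```

```bash
python3 - <<'E'
from h import *
look('wrist');det();go(.4415,-.195,.1,.065)
E
```

```text
red [ 0.6802 -0.1917] -0.499 60 19 0.012
red [0.6314 0.1014] -0.001 58 13 0.019
red [ 0.4495 -0.191 ] 0.171 51 18 0.012
black [ 0.5475 -0.0965] 0.156 81 24 0.01
tool shift/10cm [-1.434  1.903  0.794] turn/60 -0.061 pos [ 0.5844 -0.0042  0.1792] rpy [ 3.137e+00 -5.000e-03  1.000e-03] j6 1.47 w 0.051 t 10.7
```

>>> play_rows(
  motion=[
    [0.4, -0.3, 0.45, 0, 0],
    [0.4, -0.72, 0.95, 0, -0.06],
    [0.4, -0.72, 0.95, 0, -0.06],
  ],
)

```text
t: 10.95
position: [0.5118, -0.0966, 0.1751]
tcp_rot: [3.14, -0.0, 0.066]
wrist_force: [0.4, 1.3, 0.1]
width: 0.0517
grasp_force: 0.0
```

>>> play_rows(
  motion=[
    [0.4, -0.4, 0.4, 0, 0],
    [0.4, -0.77, 0.9, 0.4, 0],
    [0.4, -0.77, 0.9, 0.7, 0],
    [0.4, -0.77, 0.9, 0.7, 0],
    [0.4, -0.77, 0.9, 0.7, 0],
  ],
)

```text
t: 11.45
position: [0.4427, -0.1889, 0.104]
tcp_rot: [-3.14, 0.001, 0.067]
wrist_force: [1.2, 0.2, 0.3]
width: 0.0517
grasp_force: 0.0
```

```bash
python3 - <<'E'
from h import *
look('wrist');det();go(.442,-.195,.006,.065)
E
```

```text
red [ 0.4425 -0.1957] 0.082 60 13 0.013
black [ 0.5391 -0.1005] 0.165 65 25 0.01
black [ 0.4409 -0.096 ] -0.069 79 25 0.01
tool shift/10cm [-0.03   0.056  0.998] turn/60 0.003 pos [ 0.4444 -0.1891  0.1058] rpy [ 3.141e+00 -3.000e-03  6.800e-02] j6 0.98 w 0.052 t 11.5
```

>>> play_rows(
  motion=[
    [0.4, -0.02, 0.06, 0.4, 0],
    [0.4, -0.02, 0.06, 0.8, 0],
    [0.4, -0.02, 0.06, 0.98, 0],
    [0.4, -0.02, 0.06, 0.98, 0],
    [1, -0.02, 0.06, 0.98, 0],
    [1, -0.02, 0.06, 0.98, 0],
    [1, -0.02, 0.06, 0.98, 0],
    [1, -0.02, 0.06, 0.98, 0],
    [1, -0.02, 0.06, 0.98, 0],
  ],
)

```text
t: 12.4
position: [0.444, -0.1961, 0.0092]
tcp_rot: [3.139, -0.005, 0.068]
wrist_force: [0.7, 0.4, 6.2]
width: 0.0124
grasp_force: 40.0
```

>>> play_rows(
  motion=[
    [1, 0, 0, -0.3, 0],
    [1, 0, 0, -0.8, 0],
    [1, 0, 0, -1, 0.06],
    [1, 0, 0, -1, 0.06],
  ],
)

```text
t: 12.8
position: [0.4444, -0.1968, 0.1116]
tcp_rot: [3.136, -0.009, 0.005]
wrist_force: [0.0, -0.8, 0.1]
width: 0.0126
grasp_force: 39.3
```

```bash
python3 - <<'E'
from h import *
print(read_state()['grasp_force']);go(.6355,.0705,.015,0)
E
```

```text
39.284650683403015
tool shift/10cm [ 1.915 -2.669  0.969] turn/60 0.005 pos [ 0.4444 -0.1968  0.1116] rpy [ 3.136 -0.009  0.005] j6 1.03 w 0.013 t 12.8
```

>>> play_rows(
  motion=[
    [1, 0.3, -0.45, 0, 0],
    [1, 0.64, -0.89, 0, 0],
    [1, 0.64, -0.89, 0, 0],
  ],
)

```text
t: 13.1
position: [0.5064, -0.1022, 0.1051]
tcp_rot: [-3.139, 0.0, 0.01]
wrist_force: [-1.0, -0.2, -0.7]
width: 0.0125
grasp_force: 39.3
```

>>> play_rows(
  motion=[
    [1, 0.3, -0.45, 0, 0],
    [1, 0.64, -0.89, 0, 0],
    [1, 0.64, -0.89, 0, 0],
  ],
)

```text
t: 13.4
position: [0.5699, -0.0129, 0.1048]
tcp_rot: [-3.14, 0.001, 0.01]
wrist_force: [0.1, -0.2, -0.7]
width: 0.0122
grasp_force: 39.3
```

>>> play_rows(
  motion=[
    [1, 0.3, -0.45, 0, 0],
    [1, 0.64, -0.89, 0, 0],
    [1, 0.64, -0.89, 0, 0],
    [1, 0.64, -0.89, 0, 0],
  ],
)

```text
t: 13.8
position: [0.6319, 0.0735, 0.1046]
tcp_rot: [3.141, 0.003, 0.008]
wrist_force: [-0.1, -0.7, 0.4]
width: 0.0124
grasp_force: 39.4
```

```bash
python3 - <<'E'
from h import *
print(read_state()['grasp_force']);look('wrist');det();go(.6355,.0705,.016,0)
E
```

```text
39.362338185310364
red [0.6309 0.1008] -0.007 61 13 0.019
black [ 0.5485 -0.0947] 0.16 82 26 0.01
tool shift/10cm [0.044 0.016 0.889] turn/60 0.006 pos [0.6313 0.0722 0.1049] rpy [3.14e+00 3.00e-03 6.00e-03] j6 1.59 w 0.013 t 13.8
```

>>> play_rows(
  motion=[
    [1, 0.04, 0.02, 0.3, 0],
    [1, 0.04, 0.02, 0.6, 0],
    [1, 0.04, 0.02, 0.88, 0],
    [1, 0.04, 0.02, 0.88, 0],
    [0.7, 0.04, 0.02, 0.88, 0],
    [0.7, 0.04, 0.02, 0.88, 0],
    [0.7, 0.04, 0.02, 0.88, 0],
  ],
)

```text
t: 14.55
position: [0.6366, 0.0702, 0.0197]
tcp_rot: [3.141, -0.002, 0.005]
wrist_force: [-0.4, 0.6, -0.0]
width: 0.0259
grasp_force: 0.0
```

>>> play_rows(
  motion=[
    [0.7, 0, 0, -0.5, 0],
    [0.4, 0, 0, -1, 0],
    [0.4, 0, 0, -1, 0],
  ],
)

```text
t: 14.85
position: [0.6416, 0.071, 0.1297]
tcp_rot: [-3.141, -0.019, 0.005]
wrist_force: [1.1, 0.0, 1.6]
width: 0.0513
grasp_force: 0.0
```

>>> play_rows(
  motion=[
    [0.4, 0, 0.5, -0.5, 0],
    [0.4, 0, 1, -0.8, 0],
    [0.4, 0, 1, -0.8, 0],
  ],
)

```text
t: 15.15
position: [0.6377, -0.0318, 0.2028]
tcp_rot: [3.139, -0.006, 0.004]
wrist_force: [0.2, -0.3, -0.5]
width: 0.0515
grasp_force: 0.0
```

>>> play_rows(
  motion=[
    [0.4, 0, 0.5, 0, 0],
    [0.4, 0, 1, 0, 0],
    [0.4, 0, 1, 0, 0],
    [0.4, 0, 1, 0, 0],
  ],
)

```text
t: 15.55
position: [0.6371, -0.1304, 0.1987]
tcp_rot: [-3.141, -0.001, 0.003]
wrist_force: [-0.5, 1.3, 0.3]
width: 0.0512
grasp_force: 0.0
```

```bash
python3 - <<'E'
from h import *
look('wrist','w3.png');det();go(.68,-.192,.1,-.5)
E
```

```text
red [ 0.6807 -0.1945] -0.481 58 15 0.013
red [0.6313 0.101 ] 0.011 58 18 0.019
red [0.6309 0.0677] 0.027 59 18 0.019
black [ 0.5484 -0.0983] 0.154 80 24 0.01
black [0.4628 0.0865] -0.294 36 27 0.01
black [ 0.4435 -0.0945] -0.074 82 23 0.01
tool shift/10cm [0.424 0.632 0.987] turn/60 0.482 pos [ 0.6372 -0.1291  0.1987] rpy [-3.141e+00 -1.000e-03  5.000e-03] j6 1.28 w 0.051 t 15.6
```

View pics/w3.png

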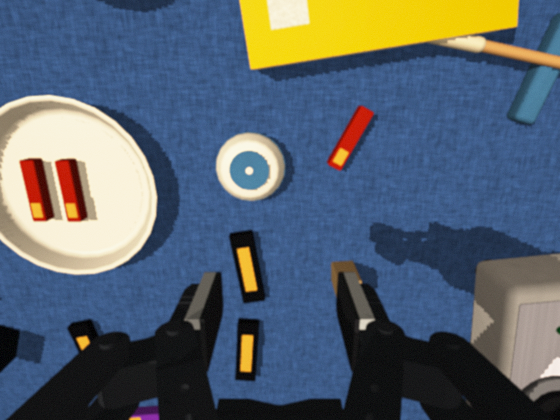

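The third red stick lies at (351,138), free of the paste box, with the other two in the dish.

>>> play_rows(
  motion=[
    [0.4, 0.2, 0.3, 0.2, 0.12],
    [0.4, 0.43, 0.65, 0.5, 0.24],
    [0.4, 0.43, 0.65, 0.8, 0.36],
    [0.4, 0.43, 0.65, 0.9, 0.47],
    [0.4, 0.43, 0.65, 0.9, 0.47],
    [0.4, 0.43, 0.65, 0.9, 0.47],
  ],
)

```text
t: 16.2
position: [0.6812, -0.1923, 0.1091]
tcp_rot: [-3.141, -0.001, -0.482]
wrist_force: [-0.2, 0.0, 0.9]
width: 0.0514
grasp_force: 0.0
```

```bash
python3 - <<'E'
from h import *
look('wrist');det();go(.6807,-.1945,.006,-.481)
E
```

```text
red [ 0.6812 -0.1966] -0.485 59 13 0.013
red [0.648  0.0706] -0.201 28 20 0.019
red [0.632  0.1026] -0.677 20 9 0.019
black [ 0.5563 -0.0993] 0.276 67 26 0.01
tool shift/10cm [-0.003  0.02   1.043] turn/60 -0.002 pos [ 0.6816 -0.1927  0.1103] rpy [-3.141e+00 -3.000e-03 -4.830e-01] j6 1.70 w 0.051 t 16.2
```

>>> play_rows(
  motion=[
    [0.4, 0, 0.03, 0.4, 0],
    [0.4, 0, 0.03, 0.8, 0],
    [0.4, 0, 0.03, 1, 0],
    [0.4, 0, 0.03, 1, 0],
    [1, 0, 0.03, 1, 0],
    [1, 0, 0.03, 1, 0],
    [1, 0, 0.03, 1, 0],
    [1, 0, 0.03, 1, 0],
    [1, 0, 0.03, 1, 0],
  ],
)

```text
t: 17.15
position: [0.6814, -0.1971, 0.0122]
tcp_rot: [-3.141, -0.006, -0.487]
wrist_force: [0.4, 0.4, 6.9]
width: 0.0117
grasp_force: 39.2
```

>>> play_rows(
  motion=[
    [1, 0, 0, -0.3, 0],
    [1, 0, 0, -0.8, 0],
    [1, 0, 0, -1, -0.12],
    [1, 0, 0, -1, -0.24],
    [1, 0, 0, -1, -0.36],
    [1, 0, 0, -1, -0.46],
    [1, 0, 0, -1, -0.46],
  ],
)

```text
t: 17.85
position: [0.6793, -0.1967, 0.109]
tcp_rot: [3.141, -0.001, -0.005]
wrist_force: [-0.3, 0.4, -0.3]
width: 0.0112
grasp_force: 39.0
```

```bash
python3 - <<'E'
from h import *
print(read_state()['grasp_force']);go(.6345,.0395,.016,0)
E
```

```text
39.01853621006012
tool shift/10cm [-0.461 -2.36   0.928] turn/60 -0.005 pos [ 0.6793 -0.1967  0.109 ] rpy [ 3.141e+00 -1.000e-03 -5.000e-03] j6 1.21 w 0.011 t 17.9
```

>>> play_rows(
  motion=[
    [1, -0.1, -0.45, 0, 0],
    [1, -0.15, -0.79, 0, 0],
    [1, -0.15, -0.79, 0, 0],
  ],
)

```text
t: 18.15
position: [0.6643, -0.1129, 0.1088]
tcp_rot: [-3.139, 0.0, -0.003]
wrist_force: [-0.3, -0.4, -0.5]
width: 0.0112
grasp_force: 39.1
```

>>> play_rows(
  motion=[
    [1, -0.1, -0.45, 0, 0],
    [1, -0.15, -0.79, 0, 0],
    [1, -0.15, -0.79, 0, 0],
  ],
)

```text
t: 18.45
position: [0.6496, -0.0345, 0.1088]
tcp_rot: [-3.14, -0.0, -0.002]
wrist_force: [0.5, -0.2, 0.0]
width: 0.0114
grasp_force: 39.1
```

>>> play_rows(
  motion=[
    [1, -0.1, -0.45, 0, 0],
    [1, -0.15, -0.79, 0, 0],
    [1, -0.15, -0.79, 0.4, 0],
    [1, -0.15, -0.79, 0.7, 0],
    [1, -0.15, -0.79, 0.7, 0],
  ],
)

```text
t: 18.95
position: [0.6317, 0.0399, 0.0327]
tcp_rot: [3.141, 0.011, -0.007]
wrist_force: [-1.0, 0.2, -0.6]
width: 0.0118
grasp_force: 39.2
```

```bash
python3 - <<'E'
from h import *
print(read_state()['grasp_force']);go(.6345,.0395,.018,0)
E
```

```text
39.163575768470764
tool shift/10cm [0.029 0.004 0.146] turn/60 -0.006 pos [0.6317 0.0399 0.0327] rpy [ 3.141  0.011 -0.007] j6 1.55 w 0.012 t 18.9
```

>>> play_rows(
  motion=[
    [1, 0, 0, 0.1, 0],
    [1, 0, 0, 0.18, 0],
    [1, 0, 0, 0.18, 0],
    [0.7, 0, 0, 0.18, 0],
    [0.7, 0, 0, 0.18, 0],
    [0.7, 0, 0, 0.18, 0],
  ],
)

```text
t: 19.55
position: [0.6361, 0.0406, 0.0213]
tcp_rot: [3.141, -0.002, -0.005]
wrist_force: [0.1, 0.1, 0.3]
width: 0.0256
grasp_force: 0.0
```

>>> play_rows(
  motion=[
    [0.7, 0, 0, -0.5, 0],
    [0.4, 0, 0, -1, 0],
    [0.4, -0.3, 0.5, -1, -0.1],
    [0.4, -0.8, 1, -1, -0.15],
    [0.4, -0.8, 1, -1, -0.15],
    [0.4, -0.8, 1, -1, -0.15],
  ],
)

```text
t: 20.15
position: [0.5529, -0.0614, 0.1211]
tcp_rot: [3.14, 0.0, 0.148]
wrist_force: [-0.1, -0.1, 0.2]
width: 0.051
grasp_force: 0.0
```

```bash
python3 - <<'E'
from h import *
look('wrist');det();go(.548,-.097,.1,.155)
E
```

```text
red [0.6314 0.1026] -0.0 59 14 0.019
red [0.6312 0.0691] 0.021 59 14 0.019
red [0.6337 0.0401] 0.001 59 14 0.019
black [ 0.5471 -0.097 ] 0.159 80 24 0.01
black [0.4435 0.0829] 0.164 74 27 0.01
black [ 0.443  -0.0933] -0.068 82 24 0.01
tool shift/10cm [-0.118  0.356  0.211] turn/60 -0.006 pos [ 0.5543 -0.0601  0.1211] rpy [ 3.141e+00 -1.000e-03  1.490e-01] j6 1.21 w 0.051 t 20.2
```

>>> play_rows(
  motion=[
    [0.3, -0.06, 0.2, 0, 0],
    [0.3, -0.12, 0.36, 0.2, 0],
    [0.3, -0.12, 0.36, 0.6, 0],
    [0.3, -0.12, 0.36, 0.6, 0],
    [0.3, -0.12, 0.36, 0.6, 0],
  ],
)

```text
t: 20.7
position: [0.5486, -0.0954, 0.0599]
tcp_rot: [-3.14, 0.002, 0.153]
wrist_force: [0.6, 0.2, 0.1]
width: 0.0597
grasp_force: 0.0
```

```bash
python3 - <<'E'
from h import *
go(.547,-.0972,.005,.157)
E
```

```text
tool shift/10cm [-0.017  0.016  0.549] turn/60 -0.004 pos [ 0.5486 -0.0954  0.0599] rpy [-3.14e+00  2.00e-03  1.53e-01] j6 1.14 w 0.060 t 20.7
```

>>> play_rows(
  motion=[
    [0.3, -0.01, 0.02, 0.3, 0],
    [0.3, -0.01, 0.02, 0.55, 0],
    [0.3, -0.01, 0.02, 0.55, 0],
    [1, -0.01, 0.02, 0.55, 0],
    [1, -0.01, 0.02, 0.55, 0],
    [1, -0.01, 0.02, 0.55, 0],
    [1, -0.01, 0.02, 0.55, 0],
    [1, -0.01, 0.02, 0.55, 0],
  ],
)

```text
t: 21.5
position: [0.55, -0.0988, 0.0082]
tcp_rot: [3.14, -0.005, 0.152]
wrist_force: [-0.2, 0.7, 6.4]
width: 0.0219
grasp_force: 39.3
```

>>> play_rows(
  motion=[
    [1, 0, 0, -0.3, 0],
    [1, 0, -0.3, -0.8, 0],
    [1, 0, -0.6, -1, 0],
    [1, 0, -1, -1, 0],
    [1, 0, -1, -1, 0],
  ],
)

```text
t: 22.0
position: [0.5328, 0.0043, 0.1075]
tcp_rot: [-3.14, -0.004, 0.157]
wrist_force: [0.5, -1.6, -0.9]
width: 0.022
grasp_force: 39.3
```

>>> play_rows(
  motion=[
    [1, 0, -0.4, -0.4, 0],
    [1, 0, -0.8, -0.8, 0],
    [1, 0, -1, -0.8, 0],
    [1, 0, -1, -0.8, 0],
  ],
)

```text
t: 22.4
position: [0.5184, 0.1019, 0.1884]
tcp_rot: [-3.141, -0.006, 0.156]
wrist_force: [0.2, 0.3, -0.5]
width: 0.0221
grasp_force: 39.4
```

```bash
python3 - <<'E'
from h import *
print(read_state()['grasp_force']);look('wrist','w4.png');go(.590,.256,.1,1.57)
E
```

```text
39.36203598976135
tool shift/10cm [ 0.951 -1.43   0.866] turn/60 -1.352 pos [0.5178 0.1001 0.1865] rpy [ 3.141e+00 -2.000e-03  1.550e-01] j6 1.50 w 0.022 t 22.4
```

View pics/w4.png

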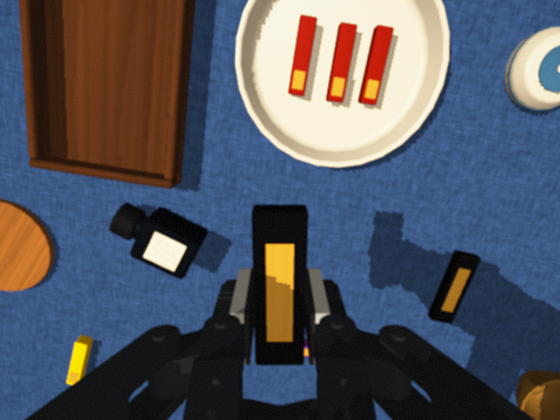

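```bash
python3 - <<'E'
from h import *
a=px('wrist',176,187,.03);b=px('wrist',30,163,.03);e=px('wrist',193,0,.03)
print(a,b,e,np.linalg.norm(a-b))
ed=(e-a)[:2];ed/=np.linalg.norm(ed);l=(b-a)[:2];l/=np.linalg.norm(l)
print('yaw',np.arctan2(ed[1],ed[0]),np.arctan2(-l[0],l[1]))
yaw=(np.arctan2(ed[1],ed[0])+np.arctan2(-l[0],l[1]))/2
X=np.array([np.cos(yaw),np.sin(yaw)]);c=(a+b)[:2]/2+X*.085
print('centre',c,yaw,'slots',[np.round(c+X*k,4) for k in(-.046,0,.046)],'toolyaw',yaw+np.pi/2)
p=c-X*.046;go(*p,.1,yaw+np.pi/2)
E
```

```text
[0.50985554 0.19151143 0.03      ] [0.51165184 0.31625135 0.03      ] [0.65540683 0.18802467 0.03      ] 0.12475285027602541
yaw -0.02395094499789962 -0.014399370824448277
centre [0.59573807 0.2522516 ] -0.019175157911173947 slots [array([0.5497, 0.2531]), array([0.5957, 0.2523]), array([0.6417, 0.2514])] toolyaw 1.5516211688837227
tool shift/10cm [ 0.549 -1.463  0.865] turn/60 -1.334 pos [0.5178 0.1001 0.1865] rpy [ 3.141e+00 -2.000e-03  1.550e-01] j6 1.50 w 0.022 t 22.4
```

>>> play_rows(
  motion=[
    [1, 0.4, -0.3, 0, 0],
    [1, 0.73, -0.65, 0, 0],
    [1, 0.73, -0.65, 0, 0],
  ],
)

```text
t: 22.75
position: [0.5813, 0.1766, 0.1813]
tcp_rot: [-3.141, 0.004, 0.154]
wrist_force: [-1.0, 0.2, -0.9]
width: 0.0216
grasp_force: 39.4
```

>>> play_rows(
  motion=[
    [1, 0.4, -0.3, 0, -0.13],
    [1, 0.73, -0.65, 0, -0.26],
    [1, 0.73, -0.65, 0, -0.39],
    [1, 0.73, -0.65, 0, -0.52],
    [1, 0.73, -0.65, 0, -0.65],
    [1, 0.73, -0.65, 0, -0.78],
    [1, 0.73, -0.65, 0, -0.9],
    [1, 0.73, -0.65, 0, -0.9],
  ],
)

```text
t: 23.55
position: [0.6421, 0.2476, 0.1838]
tcp_rot: [-3.14, 0.003, 1.092]
wrist_force: [0.2, 0.1, -0.6]
width: 0.0218
grasp_force: 39.4
```

>>> play_rows(
  motion=[
    [1, 0, 0, 0.2, -0.13],
    [1, 0, 0, 0.4, -0.26],
    [1, 0, 0, 0.6, -0.39],
    [1, 0, 0, 0.8, -0.43],
    [1, 0, 0, 0.8, -0.43],
    [1, 0, 0, 0.8, -0.43],
  ],
)

```text
t: 24.15
position: [0.6419, 0.2488, 0.1046]
tcp_rot: [-3.14, 0.001, 1.541]
wrist_force: [-0.0, -0.5, 0.6]
width: 0.0221
grasp_force: 39.4
```

```bash
python3 - <<'E'
from h import *
print(read_state()['grasp_force']);go(.6417,.2514,.019,1.5516)
E
```

```text
39.41733777523041
tool shift/10cm [ 0.027 -0.002  0.856] turn/60 -0.010 pos [0.6419 0.2488 0.1046] rpy [-3.140e+00  1.000e-03  1.541e+00] j6 0.32 w 0.022 t 24.1
```

>>> play_rows(
  motion=[
    [1, 0.03, 0, 0.3, 0],
    [1, 0.03, 0, 0.6, 0],
    [1, 0.03, 0, 0.86, 0],
    [1, 0.03, 0, 0.86, 0],
    [0.61, 0.03, 0, 0.86, 0],
    [0.61, 0.03, 0, 0.86, 0],
    [0.61, 0.03, 0, 0.86, 0],
  ],
)

```text
t: 24.85
position: [0.6413, 0.253, 0.0213]
tcp_rot: [-3.139, -0.0, 1.544]
wrist_force: [-6.0, -0.2, -0.7]
width: 0.0336
grasp_force: 2.2
```

>>> play_rows(
  motion=[
    [0.61, 0, 0, -0.4, 0],
    [0.4, 0, 0, -0.9, 0],
    [0.3, 0, 0, -1, 0.1],
    [0.3, 0, 0, -1, 0.23],
    [0.3, 0, 0, -1, 0.36],
    [0.3, 0, 0, -1, 0.49],
    [0.3, 0, 0, -1, 0.62],
    [0.3, 0, 0, -1, 0.75],
    [0.3, 0, 0, -1, 0.88],
    [0.3, 0, 0, -1, 1],
  ],
)

```text
t: 25.85
position: [0.6439, 0.2531, 0.1235]
tcp_rot: [3.14, -0.006, 0.491]
wrist_force: [0.7, -0.4, 0.3]
width: 0.0596
grasp_force: 0.0
```

```bash
python3 - <<'E'
from h import *
look('wrist');det();go(.44,.083,.12,.21)
E
```

```text
red [0.6307 0.1018] 0.022 61 20 0.018
red [0.6325 0.0693] -0.078 57 22 0.018
red [0.6404 0.041 ] 0.042 46 23 0.018
black [0.6403 0.2478] 1.528 81 25 0.018
tool shift/10cm [-2.599  0.546  0.019] turn/60 0.266 pos [0.6439 0.2531 0.1234] rpy [ 3.14  -0.006  0.488] j6 1.38 w 0.060 t 25.9
```

>>> play_rows(
  motion=[
    [0.3, -0.4, 0.1, 0, 0.1],
    [0.3, -0.87, 0.18, 0, 0.2],
    [0.3, -0.87, 0.18, 0, 0.27],
    [0.3, -0.87, 0.18, 0, 0.27],
  ],
)

```text
t: 26.3
position: [0.5744, 0.1949, 0.1217]
tcp_rot: [3.142, -0.004, 0.215]
wrist_force: [0.8, 0.1, -0.2]
width: 0.0596
grasp_force: 0.0
```

```bash
python3 - <<'E'
from h import *
look('wrist');det();go(.4385,.083,.12,.21)
E
```

```text
red [0.631  0.1011] -0.003 59 17 0.019
red [0.6304 0.0685] 0.019 59 19 0.019
red [0.6332 0.0404] -0.007 59 20 0.018
black [0.6404 0.2496] 1.529 82 25 0.018
tool shift/10cm [-1.582  0.804  0.014] turn/60 0.007 pos [0.5757 0.1956 0.1223] rpy [-3.142 -0.005  0.217] j6 1.59 w 0.060 t 26.4
```

>>> play_rows(
  motion=[
    [0.3, -0.4, 0.2, 0, 0],
    [0.3, -0.8, 0.4, 0, 0],
    [0.3, -0.8, 0.4, 0, 0],
  ],
)

```text
t: 26.65
position: [0.5018, 0.1376, 0.1192]
tcp_rot: [3.141, 0.003, 0.216]
wrist_force: [-0.5, 0.4, -0.2]
width: 0.0601
grasp_force: 0.0
```

>>> play_rows(
  motion=[
    [0.3, -0.4, 0.2, 0, 0],
    [0.3, -0.77, 0.4, 0.2, 0],
    [0.3, -0.77, 0.4, 0.2, 0],
    [0.3, -0.77, 0.4, 0.2, 0],
  ],
)

```text
t: 27.05
position: [0.4393, 0.0841, 0.1004]
tcp_rot: [3.142, -0.003, 0.215]
wrist_force: [0.4, 0.4, 1.3]
width: 0.0597
grasp_force: 0.0
```

```bash
python3 - <<'E'
from h import *
look('wrist');det();go(.4385,.083,.006,.21)
E
```

```text
black [0.4381 0.0847] 0.215 79 23 0.01
black [ 0.4403 -0.0902] -0.069 79 27 0.01
tool shift/10cm [-0.03   0.008  0.955] turn/60 0.006 pos [0.4408 0.0844 0.1015] rpy [ 3.141 -0.005  0.216] j6 1.42 w 0.060 t 27.1
```

>>> play_rows(
  motion=[
    [0.3, -0.02, 0, 0.4, 0],
    [0.3, -0.02, 0, 0.8, 0],
    [0.3, -0.02, 0, 0.94, 0],
    [0.3, -0.02, 0, 0.94, 0],
    [1, -0.02, 0, 0.94, 0],
    [1, -0.02, 0, 0.94, 0],
    [1, -0.02, 0, 0.94, 0],
    [1, -0.02, 0, 0.94, 0],
    [1, -0.02, 0, 0.94, 0],
  ],
)

```text
t: 28.0
position: [0.4387, 0.0838, 0.0078]
tcp_rot: [3.141, -0.006, 0.215]
wrist_force: [1.6, 0.1, 6.3]
width: 0.0221
grasp_force: 39.3
```

>>> play_rows(
  motion=[
    [1, 0, 0, -0.3, 0],
    [1, 0, 0, -0.8, 0],
    [1, 0.3, -0.3, -1, 0],
    [1, 0.7, -0.7, -1, 0],
    [1, 0.7, -0.7, -1, 0],
  ],
)

```text
t: 28.5
position: [0.4923, 0.1703, 0.1069]
tcp_rot: [-3.14, -0.005, 0.218]
wrist_force: [-0.3, 0.4, -1.1]
width: 0.022
grasp_force: 39.4
```

>>> play_rows(
  motion=[
    [1, 0.4, -0.3, 0, -0.13],
    [1, 0.74, -0.7, 0, -0.26],
    [1, 0.74, -0.7, 0, -0.39],
    [1, 0.74, -0.7, 0, -0.52],
    [1, 0.74, -0.7, 0, -0.65],
    [1, 0.74, -0.7, 0, -0.78],
    [1, 0.74, -0.7, 0, -0.9],
    [1, 0.74, -0.7, 0, -0.9],
  ],
)

```text
t: 29.3
position: [0.5464, 0.2503, 0.1048]
tcp_rot: [-3.141, 0.001, 1.157]
wrist_force: [0.0, -0.1, 0.3]
width: 0.0223
grasp_force: 39.4
```

>>> play_rows(
  motion=[
    [1, 0, 0, 0, -0.13],
    [1, 0, 0, 0, -0.26],
    [1, 0, 0, 0, -0.38],
    [1, 0, 0, 0, -0.38],
    [1, 0, 0, 0, -0.38],
  ],
)

```text
t: 29.8
position: [0.5468, 0.2506, 0.1051]
tcp_rot: [-3.141, 0.0, 1.551]
wrist_force: [0.5, -0.0, 0.3]
width: 0.0221
grasp_force: 39.4
```

```bash
python3 - <<'E'
from h import *
print(read_state()['grasp_force']);go(.5495,.2535,.019,1.5516)
E
```

```text
39.398757219314575
tool shift/10cm [0.029 0.027 0.861] turn/60 -0.001 pos [0.5468 0.2506 0.1051] rpy [-3.141  0.     1.551] j6 0.36 w 0.022 t 29.8
```

>>> play_rows(
  motion=[
    [1, 0.03, 0.03, 0.3, 0],
    [1, 0.03, 0.03, 0.6, 0],
    [1, 0.03, 0.03, 0.86, 0],
    [1, 0.03, 0.03, 0.86, 0],
    [0.61, 0.03, 0.03, 0.86, 0],
    [0.61, 0.03, 0.03, 0.86, 0],
    [0.61, 0.03, 0.03, 0.86, 0],
  ],
)

```text
t: 30.5
position: [0.551, 0.2542, 0.0211]
tcp_rot: [3.139, -0.001, 1.555]
wrist_force: [0.4, 0.8, 0.8]
width: 0.0337
grasp_force: 0.0
```

>>> play_rows(
  motion=[
    [0.61, 0, 0, -0.4, 0],
    [0.4, 0, 0, -0.9, 0],
    [0.3, 0, 0, -1, 0.1],
    [0.3, 0, 0, -1, 0.23],
    [0.3, 0, 0, -1, 0.36],
    [0.3, 0, 0, -1, 0.49],
    [0.3, 0, 0, -1, 0.62],
    [0.3, 0, 0, -1, 0.75],
    [0.3, 0, 0, -1, 0.88],
    [0.3, 0, 0, -1, 1],
  ],
)

```text
t: 31.5
position: [0.5504, 0.254, 0.1207]
tcp_rot: [3.141, -0.002, 0.502]
wrist_force: [0.2, 0.6, 0.3]
width: 0.0598
grasp_force: 0.0
```

```bash
python3 - <<'E'
from h import *
look('wrist');det();go(.4405,-.0945,.1,-.069)
E
```

```text
red [0.6313 0.1018] -0.014 59 21 0.018
red [0.6296 0.0691] 0.16 57 23 0.018
red [0.6115 0.0473] 0.686 32 15 0.014
black [0.6408 0.2476] 1.528 82 25 0.018
black [0.5471 0.2509] 1.54 82 26 0.018
tool shift/10cm [-2.634  2.534  0.202] turn/60 0.543 pos [0.5504 0.254  0.1206] rpy [ 3.141e+00 -2.000e-03  4.990e-01] j6 1.41 w 0.060 t 31.6
```

>>> play_rows(
  motion=[
    [0.3, -0.4, 0.4, 0, 0],
    [0.3, -0.88, 0.84, 0, 0],
    [0.3, -0.88, 0.84, 0, 0],
  ],
)

```text
t: 31.85
position: [0.513, 0.1349, 0.1201]
tcp_rot: [3.14, 0.0, 0.508]
wrist_force: [-0.1, 0.9, -1.0]
width: 0.0595
grasp_force: 0.0
```

>>> play_rows(
  motion=[
    [0.3, -0.4, 0.4, 0, 0],
    [0.3, -0.88, 0.84, 0, 0],
    [0.3, -0.88, 0.84, 0, 0],
  ],
)

```text
t: 32.15
position: [0.477, 0.0185, 0.1203]
tcp_rot: [3.14, -0.0, 0.507]
wrist_force: [-0.1, 1.0, 0.6]
width: 0.0599
grasp_force: 0.0
```

>>> play_rows(
  motion=[
    [0.3, -0.4, 0.4, 0, 0.13],
    [0.3, -0.88, 0.84, 0, 0.26],
    [0.3, -0.88, 0.84, 0.1, 0.39],
    [0.3, -0.88, 0.84, 0.2, 0.54],
    [0.3, -0.88, 0.84, 0.2, 0.54],
    [0.3, -0.88, 0.84, 0.2, 0.54],
  ],
)

```text
t: 32.75
position: [0.4422, -0.0946, 0.1]
tcp_rot: [3.141, -0.001, -0.054]
wrist_force: [0.3, 0.6, -0.0]
width: 0.0598
grasp_force: 0.0
```

```bash
python3 - <<'E'
from h import *
look('wrist');det();go(.4405,-.0945,.006,-.069)
E
```

```text
black [ 0.4411 -0.0946] -0.072 79 22 0.01
tool shift/10cm [-0.021  0.001  0.942] turn/60 0.015 pos [ 0.4425 -0.0945  0.1002] rpy [ 3.141e+00 -1.000e-03 -5.400e-02] j6 1.29 w 0.059 t 32.8
```

>>> play_rows(
  motion=[
    [0.3, -0.01, 0, 0.4, 0.015],
    [0.3, -0.01, 0, 0.8, 0.015],
    [0.3, -0.01, 0, 0.94, 0.015],
    [0.3, -0.01, 0, 0.94, 0.015],
    [1, -0.01, 0, 0.94, 0.015],
    [1, -0.01, 0, 0.94, 0.015],
    [1, -0.01, 0, 0.94, 0.015],
    [1, -0.01, 0, 0.94, 0.015],
    [1, -0.01, 0, 0.94, 0.015],
  ],
)

```text
t: 33.7
position: [0.4428, -0.0951, 0.0075]
tcp_rot: [3.141, -0.005, -0.073]
wrist_force: [0.4, 0.1, 6.4]
width: 0.0222
grasp_force: 39.6
```

>>> play_rows(
  motion=[
    [1, 0, 0, -0.3, 0],
    [1, 0, -0.2, -0.8, 0],
    [1, 0.1, -0.6, -1, 0],
    [1, 0.2, -1, -1, 0],
    [1, 0.2, -1, -1, 0],
  ],
)

```text
t: 34.2
position: [0.47, 0.0073, 0.1073]
tcp_rot: [-3.14, -0.004, -0.068]
wrist_force: [0.4, -0.1, -0.6]
width: 0.0223
grasp_force: 39.4
```

>>> play_rows(
  motion=[
    [1, 0.2, -0.5, 0, 0],
    [1, 0.36, -0.86, 0, 0],
    [1, 0.36, -0.86, 0, 0],
  ],
)

```text
t: 34.5
position: [0.5117, 0.09, 0.1051]
tcp_rot: [-3.14, -0.001, -0.069]
wrist_force: [-0.3, -0.8, -0.8]
width: 0.022
grasp_force: 39.5
```

>>> play_rows(
  motion=[
    [1, 0.2, -0.5, 0, 0],
    [1, 0.36, -0.86, 0, 0],
    [1, 0.36, -0.86, 0, 0],
  ],
)

```text
t: 34.8
position: [0.5537, 0.1726, 0.1045]
tcp_rot: [-3.14, 0.0, -0.069]
wrist_force: [-0.4, 0.0, -0.6]
width: 0.0223
grasp_force: 39.5
```

>>> play_rows(
  motion=[
    [1, 0.2, -0.5, 0, -0.13],
    [1, 0.38, -0.84, 0, -0.26],
    [1, 0.38, -0.84, 0, -0.39],
    [1, 0.38, -0.84, 0, -0.52],
    [1, 0.38, -0.84, 0, -0.65],
    [1, 0.38, -0.84, 0, -0.78],
    [1, 0.38, -0.84, 0, -0.9],
    [1, 0.38, -0.84, 0, -1],
    [1, 0.38, -0.84, 0, -1],
  ],
)

```text
t: 35.7
position: [0.5963, 0.2489, 0.1049]
tcp_rot: [-3.141, 0.002, 0.973]
wrist_force: [-0.3, 0.3, -0.6]
width: 0.0218
grasp_force: 39.6
```

>>> play_rows(
  motion=[
    [1, 0, 0, 0, -0.13],
    [1, 0, 0, 0, -0.26],
    [1, 0, 0, 0, -0.39],
    [1, 0, 0, 0, -0.55],
    [1, 0, 0, 0, -0.55],
    [1, 0, 0, 0, -0.55],
  ],
)

```text
t: 36.3
position: [0.5966, 0.25, 0.1052]
tcp_rot: [-3.141, 0.001, 1.546]
wrist_force: [0.4, -0.6, -0.2]
width: 0.0222
grasp_force: 39.6
```

```bash
python3 - <<'E'
from h import *
print(read_state()['grasp_force']);look('wrist');det();go(.5945,.2525,.019,1.5516)
E
```

```text
39.59253430366516
red [0.6124 0.1025] 1.083 22 20 0.017
black [0.5472 0.2507] 1.545 81 25 0.018
black [0.6411 0.2475] 1.528 82 25 0.018
tool shift/10cm [ 0.023 -0.021  0.862] turn/60 -0.005 pos [0.5966 0.2502 0.1052] rpy [-3.141  0.     1.546] j6 0.33 w 0.022 t 36.4
```

>>> play_rows(
  motion=[
    [1, 0.02, -0.01, 0.3, 0],
    [1, 0.02, -0.01, 0.6, 0],
    [1, 0.02, -0.01, 0.85, 0],
    [1, 0.02, -0.01, 0.85, 0],
    [0.62, 0.02, -0.01, 0.85, 0],
    [0.62, 0.02, -0.01, 0.85, 0],
    [0.62, 0.02, -0.01, 0.85, 0],
  ],
)

```text
t: 37.05
position: [0.5969, 0.2533, 0.0225]
tcp_rot: [3.138, -0.001, 1.549]
wrist_force: [-0.0, 0.4, -0.3]
width: 0.0327
grasp_force: 0.0
```

>>> play_rows(
  motion=[
    [0.62, 0, 0, -0.4, 0],
    [0.4, 0, 0, -0.9, 0],
    [0, 0.3, 0.4, -1, 0.1],
    [0, 0.3, 0.8, -1, 0.23],
    [0, 0.3, 1, -1, 0.36],
    [0, 0.3, 1, -1, 0.49],
    [0, 0.3, 1, -1, 0.62],
    [0, 0.3, 1, -1, 0.75],
    [0, 0.3, 1, -1, 0.75],
  ],
)

```text
t: 37.95
position: [0.6967, 0.2809, 0.1216]
tcp_rot: [3.141, -0.002, 0.764]
wrist_force: [-0.5, -0.0, -1.0]
width: 0.0856
grasp_force: 0.0
```

```bash
python3 - <<'E'
from h import *
look('wrist','w5.png');det();go(.44,.2,.25,.785)
E
```

```text
red [0.8251 0.3096] -0.927 134 48 0.049
red [0.6323 0.102 ] 0.055 61 23 0.018
black [0.6396 0.2476] 1.52 82 27 0.018
black [0.5922 0.2479] 1.529 83 29 0.018
black [0.5458 0.2392] 1.44 59 30 0.018
tool shift/10cm [-2.408 -1.197 -1.29 ] turn/60 -0.017 pos [0.6966 0.2809 0.1215] rpy [ 3.141e+00 -1.000e-03  7.670e-01] j6 1.11 w 0.085 t 38.0
```

View pics/w5.png

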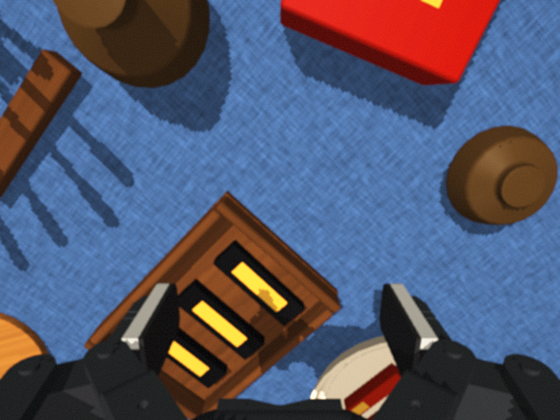

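All three black sticks lie in the tray. Next is the bottle, so I move above it for a close look.

>>> play_rows(
  motion=[
    [0, -0.4, -0.2, -0.3, 0],
    [0, -0.8, -0.4, -0.43, 0],
    [0, -0.8, -0.4, -0.43, 0],
  ],
)

```text
t: 38.3
position: [0.6063, 0.2535, 0.1654]
tcp_rot: [-3.141, 0.002, 0.768]
wrist_force: [1.2, 0.2, 0.8]
width: 0.0859
grasp_force: 0.0
```

>>> play_rows(
  motion=[
    [0, -0.4, -0.2, -0.3, 0],
    [0, -0.8, -0.4, -0.43, 0],
    [0, -0.8, -0.4, -0.43, 0],
  ],
)

```text
t: 38.6
position: [0.5223, 0.2273, 0.2098]
tcp_rot: [3.14, -0.003, 0.768]
wrist_force: [0.5, 0.3, 0.2]
width: 0.0854
grasp_force: 0.0
```

>>> play_rows(
  motion=[
    [0, -0.4, -0.2, 0, -0.13],
    [0, -0.8, -0.4, 0, -0.26],
    [0, -0.8, -0.4, 0, -0.39],
    [0, -0.8, -0.4, 0, -0.46],
    [0, -0.8, -0.4, 0, -0.46],
  ],
)

```text
t: 39.1
position: [0.4406, 0.2015, 0.207]
tcp_rot: [3.14, -0.001, 1.248]
wrist_force: [-0.3, 0.3, 0.4]
width: 0.0854
grasp_force: 0.0
```

```bash
python3 - <<'E'
from h import *
look('wrist','w6.png');go(.44,.2,.25,1.25)
E
```

```text
tool shift/10cm [-0.016 -0.001 -0.431] turn/60 -0.004 pos [0.4407 0.2015 0.2069] rpy [ 3.140e+00 -1.000e-03  1.246e+00] j6 0.64 w 0.085 t 39.1
```

View pics/w6.png

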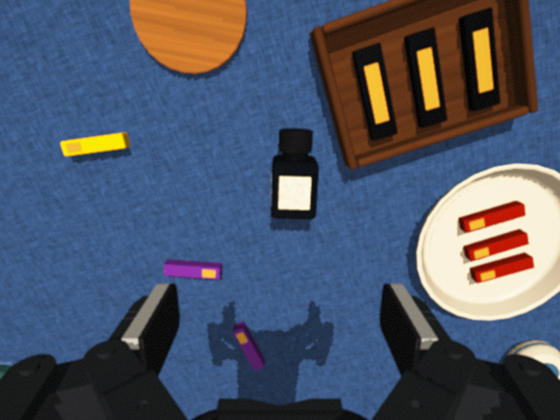

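```bash
python3 - <<'E'
from h import *
b=px('wrist',293.3,217,.042);s=px('wrist',296,157,.042);c=px('wrist',296,131,.034)
q=np.load('wrist.npz');m=q['im'].max(2)
l=[px('wrist',*k,.042) for k in((272,212),(316,212),(276,165),(318,165))]
print(b,s,c,'len',np.linalg.norm(b-s)); 
for p,r in((b,s),(l[0],l[2]),(l[1],l[3])):
    e=r-p;print('yaw',np.arctan2(e[1],e[0]))
print('width',np.linalg.norm(l[0]-l[1]),np.linalg.norm(l[2]-l[3]))
e=(c-b)[:2];yaw=np.arctan2(e[1],e[0]);print(yaw)
U=e/np.linalg.norm(e);p=b[:2]+U*.042;go(*p,.11,yaw)
cv2.imwrite('pics/c5.png',cv2.resize(cv2.convertScaleAbs(q['im'][110:240,220:370],alpha=2.5),None,fx=5,fy=4.6,interpolation=cv2.INTER_CUBIC))
E
```

```text
[0.44438488 0.17364811 0.042     ] [0.46349587 0.22541746 0.042     ] [0.47032045 0.24559416 0.034     ] len 0.0551841957623558
yaw 1.2171585786965615
yaw 1.1597896381651007
yaw 1.2398667964918388
width 0.04020583546572586 0.03672808810740747
1.224810174923794
tool shift/10cm [0.167 0.131 0.97 ] turn/60 0.020 pos [0.4407 0.2015 0.2069] rpy [ 3.140e+00 -1.000e-03  1.246e+00] j6 0.64 w 0.085 t 39.1
```

View pics/c5.png

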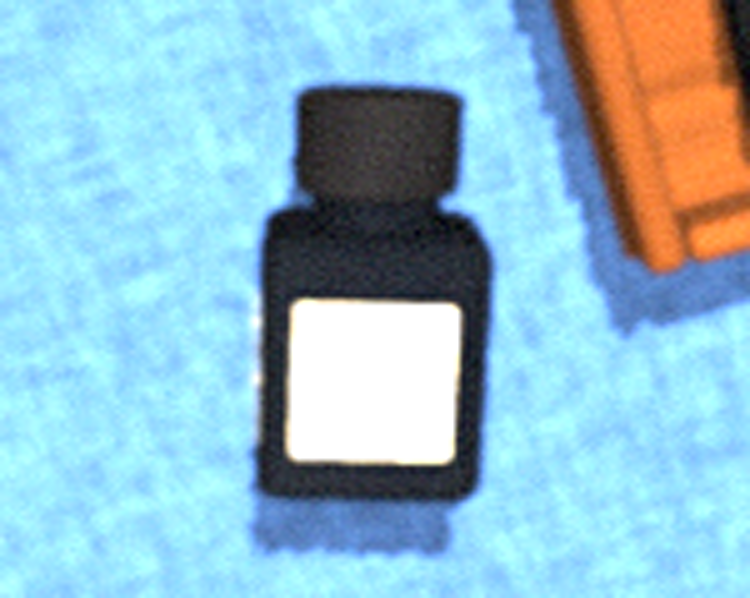

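>>> play_rows(
  motion=[
    [0.34, 0.1, 0.1, 0.3, 0.02],
    [0.34, 0.17, 0.14, 0.7, 0.02],
    [0.34, 0.17, 0.14, 1, 0.02],
    [0.34, 0.17, 0.14, 1, 0.02],
    [0.34, 0.17, 0.14, 1, 0.02],
  ],
)

```text
t: 39.65
position: [0.4592, 0.213, 0.1065]
tcp_rot: [-3.141, 0.0, 1.225]
wrist_force: [-0.3, -0.6, 1.3]
width: 0.0561
grasp_force: 0.0
```

```bash
python3 - <<'E'
from h import *
b=np.array([.4444,.1736]);U=np.array([np.cos(1.225),np.sin(1.225)]);p=b+U*.042;go(*p,.004,1.225)
E
```

```text
tool shift/10cm [-1.000e-03 -5.000e-03  1.025e+00] turn/60 -0.000 pos [0.4592 0.213  0.1065] rpy [-3.141  0.     1.225] j6 0.67 w 0.056 t 39.6
```

>>> play_rows(
  motion=[
    [0.34, 0, 0, 0.3, 0],
    [0.34, 0, 0, 0.6, 0],
    [0.34, 0, 0, 0.85, 0],
    [0.34, 0, 0, 1, 0],
    [0.34, 0, 0, 1, 0],
    [1, 0, 0, 1, 0],
    [1, 0, 0, 1, 0],
    [1, 0, 0, 1, 0],
    [1, 0, 0, 1, 0],
    [1, 0, 0, 1, 0],
  ],
  grip_force=20,
)

```text
t: 40.65
position: [0.4608, 0.2136, 0.0089]
tcp_rot: [3.137, -0.003, 1.225]
wrist_force: [0.4, -0.3, 7.4]
width: 0.0414
grasp_force: 21.5
```

```bash
python3 - <<'E'
from h import *
s=read_state();print({k:np.round(s[k],3) for k in('wrist_force','moment','grasp_force','width','position')})
E
```

```text
{'wrist_force': array([ 0.444, -0.319,  7.439]), 'moment': array([-0.019,  0.044,  0.058]), 'grasp_force': np.float64(21.473), 'width': np.float64(0.041), 'position': array([0.461, 0.214, 0.009])}
```

>>> play_rows(
  motion=[
    [1, -0.035, 0, -0.05, 0],
    [1, -0.076, 0, -0.1, 0],
    [1, -0.124, 0, -0.14, 0],
    [1, -0.176, 0, -0.178, 0],
    [1, -0.233, 0, -0.205, 0],
    [1, -0.292, 0, -0.227, 0],
    [1, -0.292, 0, -0.227, 0],
  ],
)

```text
t: 41.35
position: [0.4486, 0.1847, 0.0292]
tcp_rot: [3.141, 0.0, 1.224]
wrist_force: [-0.4, -0.3, -1.6]
width: 0.0417
grasp_force: 20.6
```

```bash
python3 - <<'E'
from h import *
s=read_state();print({k:np.round(s[k],3) for k in('wrist_force','moment','grasp_force','width','position')})
im,d=look('scene');a=im[220:310,290:400];b,_=look('wrist')
A=cv2.resize(a,None,fx=3.6,fy=3.6,interpolation=cv2.INTER_CUBIC);B=cv2.resize(b[120:420,120:440],None,fx=1.08,fy=1.08)
cv2.imwrite('pics/p1.png',np.hstack([cv2.resize(A,(396,324)),cv2.resize(B,(346,324))]))
E
```

```text
{'wrist_force': array([-0.41 , -0.282, -1.634]), 'moment': array([ 0.072, -0.046,  0.013]), 'grasp_force': np.float64(20.625), 'width': np.float64(0.042), 'position': array([0.449, 0.185, 0.029])}
```

View pics/p1.png

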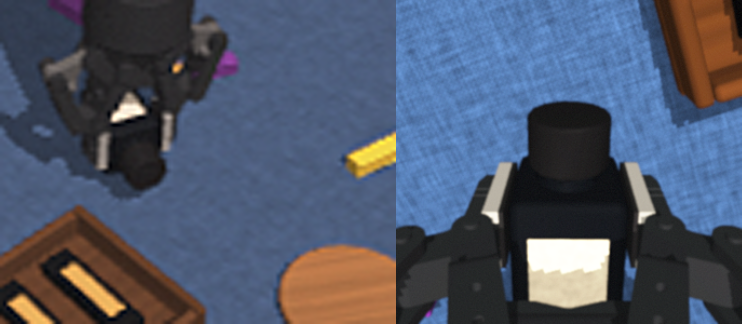

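```bash
cat >> h.py <<'E'
def pitch():
    look('wrist');q=np.load('wrist.npz');im,d,M=q['im'],q['d'],q['M'];fx,fy,cx,cy=q['K']
    s=read_state();U=np.array([np.cos(s['tcp_rot'][2]),np.sin(s['tcp_rot'][2]),0])
    v,u=np.indices(d.shape);P=np.stack([(u-cx)/fx*d,(v-cy)/fy*d,d],-1)@M[:3,:3].T+M[:3,3]
    rel=P-s['position'];a=rel@U;side=rel@np.array([U[1],-U[0],0])
    m=(d>0)&(np.abs(side)<.012)&(P[...,2]>.012)&(a>-.08)&(a<.1)&(d<.35)
    h=np.c_[a[m],P[...,2][m]]
    for lo in np.arange(-.05,.1,.006):
        k=(h[:,0]>=lo)&(h[:,0]<lo+.006)
        if k.sum()>8: print('%.3f: %.3f'%(lo+.003,np.median(h[k,1])),end='  ')
    print({k:np.round(s[k],3) for k in('wrist_force','moment','grasp_force','width','position')})
E
python3 -c "
from h import *
pitch()"
```

```text
-0.035: 0.061  -0.029: 0.061  -0.023: 0.061  -0.017: 0.061  -0.011: 0.061  -0.005: 0.061  0.001: 0.061  0.007: 0.061  0.013: 0.055  0.019: 0.054  0.025: 0.054  0.031: 0.050  0.037: 0.047  {'wrist_force': array([-0.337,  0.213, -1.93 ]), 'moment': array([-0.015, -0.013,  0.005]), 'grasp_force': np.float64(20.623), 'width': np.float64(0.042), 'position': array([0.449, 0.185, 0.029])}
```

The bottle only lifted flat: even 20 N of grip holds it too firmly to pivot. Before forcing it round, I test whether a smaller closure gives a lighter grip.

>>> play_rows(
  motion=[
    [1, 0, 0, 0.15, 0],
    [0.6, 0, 0, 0.15, 0],
    [0.6, 0, 0, 0.15, 0],
    [0.6, 0, 0, 0.15, 0],
  ],
)

```text
t: 41.9
position: [0.4491, 0.1856, 0.0143]
tcp_rot: [3.141, -0.0, 1.225]
wrist_force: [-0.7, 0.1, -0.3]
width: 0.0421
grasp_force: 20.6
```

>>> play_rows(
  motion=[
    [0.53, 0, 0, 0, 0],
    [0.53, 0, 0, 0, 0],
    [0.53, 0, 0, 0, 0],
  ],
)

```text
t: 42.2
position: [0.449, 0.1855, 0.0143]
tcp_rot: [3.141, -0.0, 1.225]
wrist_force: [-0.4, -0.1, -1.2]
width: 0.0419
grasp_force: 20.6
```

>>> play_rows(
  motion=[
    [0.51, 0, 0, 0, 0],
    [0.51, 0, 0, 0, 0],
    [0.51, 0, 0, 0, 0],
  ],
)

```text
t: 42.5
position: [0.4488, 0.1854, 0.014]
tcp_rot: [3.142, 0.0, 1.225]
wrist_force: [0.2, 0.0, -1.4]
width: 0.0417
grasp_force: 12.8
```

```bash
python3 -c "
from h import *
pitch()"
```

```text
-0.035: 0.046  -0.029: 0.047  -0.023: 0.047  -0.017: 0.047  -0.011: 0.047  -0.005: 0.046  0.001: 0.046  0.007: 0.046  0.013: 0.040  0.019: 0.039  0.025: 0.039  0.031: 0.035  0.037: 0.028  {'wrist_force': array([-0.365,  0.138, -0.73 ]), 'moment': array([ 0.014, -0.008, -0.007]), 'grasp_force': np.float64(12.755), 'width': np.float64(0.042), 'position': array([0.449, 0.185, 0.014])}
```

Force tracks closure, so a light grip is possible. I set the bottle down, move to the cap (farther from the centre of mass), grip that lightly and let gravity swing the bottle upright.

>>> play_rows(
  motion=[
    [0.51, 0, 0, 0.05, 0],
    [0.51, 0, 0, 0.07, 0],
    [0.34, 0, 0, 0.07, 0],
    [0.34, 0, 0, 0.07, 0],
    [0.34, 0, 0, 0.07, 0],
    [0.34, 0.15, 0, 0.09, 0],
    [0.34, 0.27, 0, 0.09, 0],
    [0.34, 0.27, 0, 0.09, 0],
  ],
)

```text
t: 43.35
position: [0.4588, 0.2127, 0.005]
tcp_rot: [3.141, -0.001, 1.227]
wrist_force: [0.2, 0.3, -1.1]
width: 0.0561
grasp_force: 0.0
```

>>> play_rows(
  motion=[
    [0.6, 0, 0, 0, 0],
    [0.6, 0, 0, 0, 0],
    [0.62, 0, 0, 0, 0],
    [0.62, 0, 0, 0, 0],
    [0.63, 0, 0, 0, 0],
    [0.63, 0, 0, 0, 0],
  ],
)

```text
t: 43.95
position: [0.458, 0.2107, 0.005]
tcp_rot: [3.141, 0.0, 1.225]
wrist_force: [0.9, -0.1, -0.4]
width: 0.0318
grasp_force: 0.1
```

```bash
python3 -c "
from h import *
pitch()"
```

```text
-0.029: 0.041  -0.023: 0.041  -0.017: 0.033  -0.011: 0.034  -0.005: 0.034  0.001: 0.034  0.007: 0.033  0.013: 0.083  0.019: 0.086  {'wrist_force': array([-0.418, -0.29 ,  0.833]), 'moment': array([-0.044, -0.032,  0.014]), 'grasp_force': np.float64(0.092), 'width': np.float64(0.032), 'position': array([0.458, 0.211, 0.005])}
```

>>> play_rows(
  motion=[
    [0.64, -0.04, 0, 0, 0],
    [0.64, -0.04, 0, 0, 0],
    [0.64, -0.04, 0, 0, 0],
  ],
)

```text
t: 44.3
position: [0.4566, 0.2068, 0.0051]
tcp_rot: [3.141, 0.0, 1.225]
wrist_force: [-0.1, -0.4, 0.2]
width: 0.0305
grasp_force: 3.5
```

>>> play_rows(
  motion=[
    [0.645, 0, 0, 0, 0],
    [0.645, 0, 0, 0, 0],
  ],
)

```text
t: 44.5
position: [0.4566, 0.2068, 0.005]
tcp_rot: [3.141, 0.001, 1.225]
wrist_force: [-0.9, -1.6, 1.4]
width: 0.0303
grasp_force: 10.8
```

>>> play_rows(
  motion=[
    [0.638, 0, 0, 0, 0],
    [0.638, 0, 0, 0, 0],
    [0.638, -0.02, 0, -0.06, 0],
    [0.638, -0.05, 0, -0.12, 0],
    [0.638, -0.08, 0, -0.17, 0],
    [0.638, -0.12, 0, -0.22, 0],
    [0.638, -0.16, 0, -0.27, 0],
    [0.638, -0.2, 0, -0.32, 0],
    [0.638, -0.2, 0, -0.32, 0],
  ],
)

```text
t: 45.4
position: [0.4502, 0.1878, 0.0379]
tcp_rot: [3.14, -0.0, 1.225]
wrist_force: [-0.5, 0.1, -0.4]
width: 0.031
grasp_force: 1.2
```

```bash
python3 -c "
from h import *
pitch()"
```

```text
-0.047: 0.051  -0.041: 0.054  -0.035: 0.057  -0.029: 0.060  -0.023: 0.057  -0.017: 0.061  -0.011: 0.063  -0.005: 0.066  0.001: 0.065  0.007: 0.110  0.013: 0.050  0.019: 0.119  {'wrist_force': array([0.979, 0.56 , 1.03 ]), 'moment': array([ 0.095, -0.035, -0.012]), 'grasp_force': np.float64(1.187), 'width': np.float64(0.031), 'position': array([0.45 , 0.188, 0.038])}
```

It is pivoting, now about 27 degrees. I continue the arc.

>>> play_rows(
  motion=[
    [0.639, -0.05, 0, -0.04, 0],
    [0.639, -0.1, 0, -0.08, 0],
    [0.639, -0.155, 0, -0.112, 0],
    [0.639, -0.21, 0, -0.14, 0],
    [0.639, -0.27, 0, -0.165, 0],
    [0.639, -0.333, 0, -0.179, 0],
    [0.639, -0.333, 0, -0.179, 0],
  ],
)

```text
t: 46.15
position: [0.4387, 0.1564, 0.0555]
tcp_rot: [3.141, -0.0, 1.224]
wrist_force: [-0.1, -0.1, 2.5]
width: 0.0309
grasp_force: 3.4
```

```bash
python3 -c "
from h import *
pitch()"
```

```text
-0.029: 0.065  -0.023: 0.065  -0.011: 0.085  -0.005: 0.083  0.001: 0.079  0.007: 0.128  0.013: 0.073  0.019: 0.137  {'wrist_force': array([-1.112,  0.72 ,  2.923]), 'moment': array([ 0.08 ,  0.128, -0.043]), 'grasp_force': np.float64(3.408), 'width': np.float64(0.031), 'position': array([0.439, 0.157, 0.055])}
```

>>> play_rows(
  motion=[
    [0.639, -0.06, 0, -0.01, 0],
    [0.639, -0.12, 0, -0.02, 0],
    [0.639, -0.19, 0, -0.02, 0],
    [0.639, -0.25, 0, -0.02, 0],
    [0.639, -0.31, 0, -0.01, 0],
    [0.639, -0.38, 0, 0.01, 0],
    [0.639, -0.38, 0, 0.01, 0],
    [0.639, -0.38, 0, 0.01, 0],
  ],
)

```text
t: 47.0
position: [0.4257, 0.1209, 0.0538]
tcp_rot: [3.141, 0.0, 1.225]
wrist_force: [0.2, -0.2, -0.2]
width: 0.0312
grasp_force: 2.3
```

```bash
python3 - <<'E'
from h import *
pitch()
a,_=look('scene');b,_=look('wrist')
A=cv2.resize(a[200:310,270:400],(400,338),interpolation=cv2.INTER_CUBIC);B=cv2.resize(b[120:420,102:458],(400,338))
cv2.imwrite('pics/p2.png',np.hstack([A,B]))
E
```

```text
-0.017: 0.079  -0.011: 0.079  -0.005: 0.079  0.001: 0.079  0.007: 0.079  0.013: 0.067  0.019: 0.037  {'wrist_force': array([ 1.054, -0.381, -0.091]), 'moment': array([-0.002, -0.086, -0.04 ]), 'grasp_force': np.float64(2.254), 'width': np.float64(0.031), 'position': array([0.426, 0.121, 0.054])}
```

View pics/p2.png

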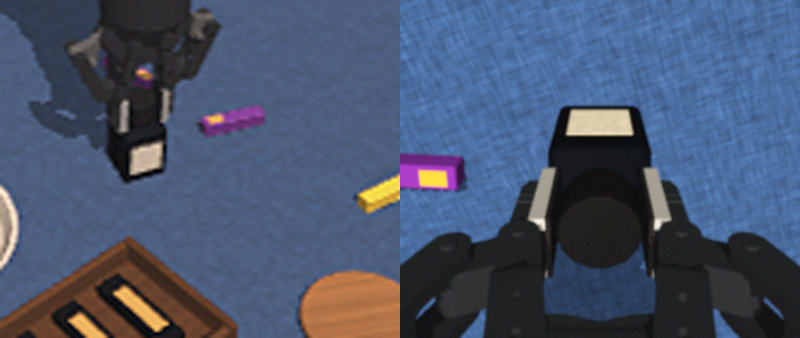

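The bottle stands upright, cap top flat at 79 mm. I tighten the grip, lift a little and carry it toward the coaster.

>>> play_rows(
  motion=[
    [1, 0, 0, 0, 0],
    [1, 0, 0, 0, 0],
    [1, 0, 0, 0, 0],
    [1, 0, 0, 0, 0],
    [1, 0, 0, -0.2, 0],
    [1, 0, 0, -0.35, 0],
    [1, 0, 0, -0.35, 0],
  ],
  grip_force=40,
)

```text
t: 47.85
position: [0.4267, 0.1215, 0.0905]
tcp_rot: [3.139, -0.002, 1.225]
wrist_force: [0.6, -0.2, -0.7]
width: 0.0297
grasp_force: 39.7
```

>>> play_rows(
  motion=[
    [1, 0.2, -0.1, 0, 0],
    [1, 0.4, -0.2, 0, 0],
    [1, 0.6, -0.3, 0, 0],
    [1, 0.8, -0.4, 0, 0],
    [1, 0.8, -0.4, 0, 0],
    [1, 0.8, -0.4, 0, 0],
  ],
)

```text
t: 48.45
position: [0.4142, 0.2098, 0.0876]
tcp_rot: [-3.14, 0.002, 1.226]
wrist_force: [-0.4, 0.3, 0.1]
width: 0.0294
grasp_force: 39.8
```

```bash
python3 - <<'E'
from h import *
pitch()
q=np.load('wrist.npz');im,d,M=q['im'],q['d'],q['M'];fx,fy,cx,cy=q['K']
hsv=cv2.cvtColor(im,cv2.COLOR_BGR2HSV);m=cv2.inRange(hsv,(5,100,90),(20,255,255))
k,l,s,c=cv2.connectedComponentsWithStats(m);
v,u=np.indices(d.shape);r=np.stack([(u-cx)/fx,(v-cy)/fy,np.ones_like(d)],-1)@M[:3,:3].T;P=M[:3,3]+r*((.008-M[2,3])/r[...,2])[...,None]
for i in range(1,k):
    if s[i,4]>400:
        X=(P[l==i][:,:2]*1000).astype(np.float32);print(s[i],cv2.minEnclosingCircle(X))
go(.4155,.371,.07,1.225)
cv2.imwrite('pics/w7.png',im)
E
```

```text
-0.017: 0.113  -0.011: 0.113  -0.005: 0.113  0.001: 0.113  0.007: 0.113  0.013: 0.106  0.019: 0.073  {'wrist_force': array([ 5.170e-01, -1.000e-03, -1.584e+00]), 'moment': array([0.003, 0.   , 0.039]), 'grasp_force': np.float64(39.752), 'width': np.float64(0.03), 'position': array([0.414, 0.209, 0.088])}
[ 100    0  168   63 7651] ((408.189453125, 350.3457336425781), 45.71635055541992)
[  391     0   169   205 11088] ((544.5208129882812, 249.86293029785156), 68.70653533935547)
[ 447  153  113   48 1462] ((557.6459350585938, 192.70944213867188), 35.632728576660156)
tool shift/10cm [ 1.524 -0.537  0.176] turn/60 0.000 pos [0.4145 0.2094 0.0878] rpy [-3.140e+00  2.000e-03  1.225e+00] j6 0.69 w 0.030 t 48.5
```

View pics/w7.png

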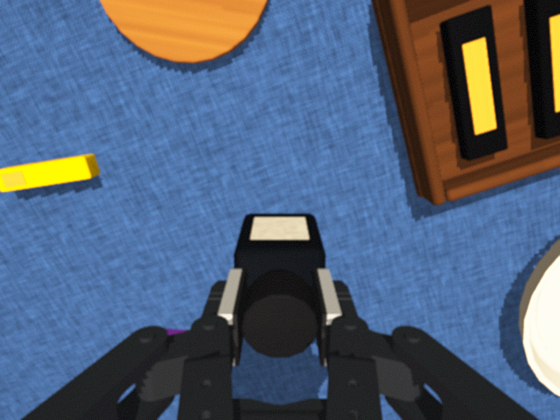

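The bottle is held upright, and the coaster is partly in view at the top (185,20). I move half the remaining way and fit its circle.

>>> play_rows(
  motion=[
    [1, 0.2, -0.1, 0, 0],
    [1, 0.4, -0.2, 0, 0],
    [1, 0.6, -0.4, 0, 0],
    [1, 0.6, -0.5, 0, 0],
    [1, 0.6, -0.5, 0, 0],
  ],
)

```text
t: 49.0
position: [0.3874, 0.2827, 0.0883]
tcp_rot: [-3.141, 0.002, 1.226]
wrist_force: [0.5, -1.1, -1.0]
width: 0.0297
grasp_force: 39.8
```

```bash
python3 - <<'E'
from h import *
from scipy.optimize import least_squares
pitch()
q=np.load('wrist.npz');im,d,M=q['im'],q['d'],q['M'];fx,fy,cx,cy=q['K']
hsv=cv2.cvtColor(im,cv2.COLOR_BGR2HSV);m=cv2.inRange(hsv,(5,100,90),(20,255,255))
k,l,s,c=cv2.connectedComponentsWithStats(m)
i=max((i for i in range(1,k) if c[i][0]<330),key=lambda i:s[i,4]);print(s[i])
co=max(cv2.findContours((l==i).astype(np.uint8),cv2.RETR_EXTERNAL,cv2.CHAIN_APPROX_NONE)[0],key=len)[:,0]
co=co[(co[:,1]>2)]
X=np.array([px('wrist',*p,.008)[:2] for p in co])
f=least_squares(lambda a:np.hypot(*(X-a).T)-.05,X.mean(0)+[0,.01],loss='soft_l1',f_scale=.001);print(f.x,np.abs(f.fun).mean())
go(*f.x,.065,1.225)
E
```

```text
-0.017: 0.113  -0.011: 0.113  -0.005: 0.114  0.001: 0.113  0.007: 0.114  0.013: 0.105  0.019: 0.073  {'wrist_force': array([ 0.953, -0.653, -0.551]), 'moment': array([ 0.021,  0.003, -0.021]), 'grasp_force': np.float64(39.809), 'width': np.float64(0.03), 'position': array([0.388, 0.282, 0.088])}
[  190     0   168   165 22735]
[0.41384805 0.36853747] 0.0009669021661675547
tool shift/10cm [ 0.898 -0.049  0.233] turn/60 0.000 pos [0.3881 0.2824 0.0885] rpy [3.141e+00 1.000e-03 1.225e+00] j6 0.86 w 0.030 t 49.0
```

>>> play_rows(
  motion=[
    [1, 0.2, -0.02, 0, 0],
    [1, 0.4, -0.05, 0, 0],
    [1, 0.6, -0.05, 0, 0],
    [1, 0.8, -0.05, 0, 0],
    [1, 0.93, -0.05, 0, 0],
    [1, 0.93, -0.05, 0, 0],
    [1, 0.93, -0.05, 0, 0],
  ],
)

```text
t: 49.75
position: [0.4153, 0.3716, 0.0886]
tcp_rot: [-3.141, 0.002, 1.225]
wrist_force: [0.5, -0.4, -0.8]
width: 0.0297
grasp_force: 39.8
```

>>> play_rows(
  motion=[
    [1, 0, 0, 0.1, 0],
    [1, 0, 0, 0.2, 0],
    [1, 0, 0, 0.24, 0],
    [1, 0, 0, 0.24, 0],
    [1, 0, 0, 0.25, 0],
    [1, 0, 0, 0.25, 0],
  ],
)

```text
t: 50.35
position: [0.4154, 0.3727, 0.0641]
tcp_rot: [3.141, -0.0, 1.225]
wrist_force: [0.1, 0.3, -1.4]
width: 0.0296
grasp_force: 39.8
```

```bash
python3 - <<'E'
from h import *
pitch();go(.4138,.3685,.065,1.225)
E
```

```text
-0.017: 0.089  -0.011: 0.089  -0.005: 0.089  0.001: 0.089  0.007: 0.090  0.013: 0.077  0.019: 0.045  {'wrist_force': array([ 0.907,  0.581, -0.393]), 'moment': array([ 0.058, -0.003,  0.003]), 'grasp_force': np.float64(39.813), 'width': np.float64(0.03), 'position': array([0.415, 0.373, 0.064])}
tool shift/10cm [-0.046 -0.001 -0.008] turn/60 0.000 pos [0.4154 0.3728 0.0642] rpy [ 3.141 -0.     1.225] j6 0.98 w 0.030 t 50.4
```

>>> play_rows(
  motion=[
    [1, 0, 0, 0.01, 0],
    [1, 0, 0, 0.02, 0],
    [1, 0, 0, 0.02, 0],
  ],
)

```text
t: 50.7
position: [0.4154, 0.3728, 0.0621]
tcp_rot: [3.141, -0.0, 1.225]
wrist_force: [0.1, 0.0, 0.3]
width: 0.0297
grasp_force: 40.1
```

```bash
python3 -c "
from h import *
pitch()"
```

```text
-0.017: 0.087  -0.011: 0.087  -0.005: 0.087  0.001: 0.087  0.007: 0.088  0.013: 0.076  0.019: 0.044  {'wrist_force': array([ 0.129,  0.009, -0.055]), 'moment': array([ 0.085, -0.   ,  0.021]), 'grasp_force': np.float64(40.073), 'width': np.float64(0.03), 'position': array([0.415, 0.373, 0.062])}
```

The weight is now on the coaster. I release, rise, and check.

>>> play_rows(
  motion=[
    [0.64, 0, 0, 0, 0],
    [0.64, 0, 0, 0, 0],
    [0.6, 0, 0, 0, 0],
    [0.5, 0, 0, 0, 0],
    [0.4, 0, 0, 0, 0],
    [0.4, 0, 0, 0, 0],
    [0.4, 0, 0, -0.2, 0],
    [0.4, 0, 0, -0.5, 0],
    [0.4, 0, 0, -1, 0],
    [0.4, 0, 0, -1, 0],
  ],
)

```text
t: 51.75
position: [0.4187, 0.3752, 0.1706]
tcp_rot: [3.133, -0.013, 1.225]
wrist_force: [-0.1, 0.2, 1.4]
width: 0.0513
grasp_force: 0.0
```

>>> play_rows(
  motion=[
    [0, -0.3, 0, -0.5, 0],
    [0, -0.8, 0, -1, 0],
    [0, -0.8, 0, -1, 0],
    [0, -0.8, 0, -1, 0],
  ],
)

```text
t: 52.15
position: [0.3891, 0.2967, 0.2669]
tcp_rot: [3.135, -0.007, 1.223]
wrist_force: [-0.1, 0.3, -0.4]
width: 0.0854
grasp_force: 0.0
```

```bash
python3 - <<'E'
from h import *
a,_=look('scene','s9.png')
cv2.imwrite('pics/s10.png',cv2.resize(a[110:390,60:433],(800,600),interpolation=cv2.INTER_CUBIC))
look('wrist');print(px('wrist',0,0));go(.414,.3685,.2,0)
E
```

```text
[ 1.83821113e-01  5.54461092e-01 -1.79412416e-04]
tool shift/10cm [0.755 0.    0.621] turn/60 1.170 pos [0.3883 0.2975 0.262 ] rpy [ 3.141e+00 -1.000e-03  1.225e+00] j6 0.88 w 0.086 t 52.2
```

View pics/s10.png

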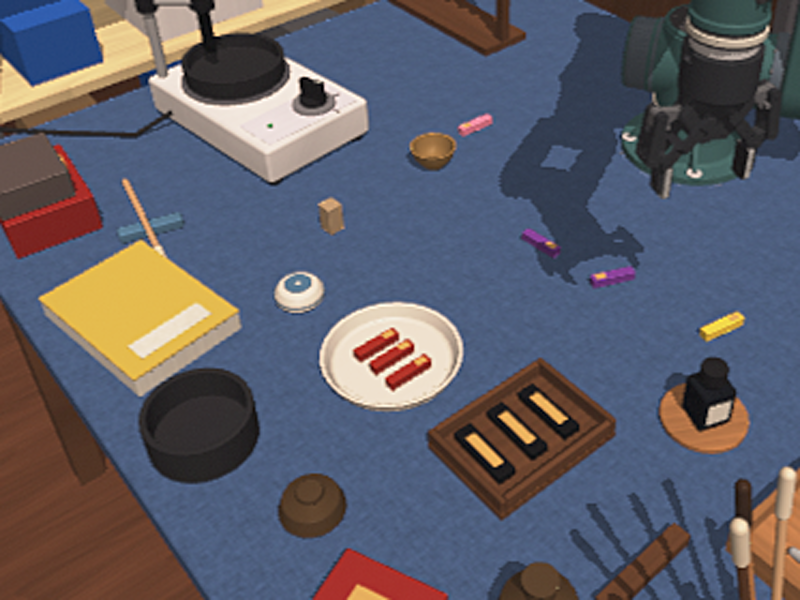

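The view shows the bottle upright on its coaster at (710,400), three reds in the dish and three blacks in the tray. The seal stone, paste box, tea bowl and look-alikes stand where they were, and the arm is clear.

```bash
python3 -c "
from rig import *
print(sign_off())"
```

```text
the job is handed in; nothing more can be done
None
```

I switched the grinder off first, put all three black sticks in the tray and all three vermilion ones in the dish, stood the bottle upright on its coaster, and handed the job in at about 52 s of the 210 s (no verdict came back).

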